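# Stroke-test three coin slides and reject the one that jams

## Robot

A 7-joint arm with a two-finger parallel gripper is mounted at the origin on the work surface. World frame = base frame: x ahead of the robot, y to its left, z up, the work surface at z = 0. Lengths are in m, angles in rad, forces in N, time in s.
With the tool pointing down it reaches from about 0.425 to 0.875 m from the base axis. Payload 4.7 kg.
Tool frame: the origin (TCP) lies midway between the tips of the shut fingers; the grasp point (between the pads) lies 19 mm behind it; z points along the fingers, y is the direction in which the jaws open and shut (so a half turn about z gives the same grasp; the last joint's range is limited). The gripper opens to 87 mm and grips with 3 to 60 N. Pads are 19 mm wide; open, the fingers measure 117 mm over their backs; the gripper's body (75 mm by 190 mm) begins 51 mm behind the grasp point.
Start: joints at [-1.131, 0.321, -0.07, 1.45, 0.023, 1.371, -0.057], TCP at [0.269, 0.592, 0.199] pointing down, gripper open.
Joint ranges: [-2.86, 2.86], [-0.3, 2.09], [-1.38, 1.24], [0.06, 2.45], [-1.56, 4.7], [0.09, 2.05], [-2.69, 2.69]. Speed limits (rad/s): [2.57, 2.57, 3.14, 3.14, 3.14, 3.14, 3.14].

## Interface

Orientations are given as a rotation vector (axis times angle).
In Python, from bench import ctrl, optics gives the robot as it stands. The module is installed in compiled form; this text tells all that it offers.
- The arm moves only by the tool step_arm, never from a script. Its argument "deltas" is a list of rows, each a list of 7 numbers: the turn, a rotation vector about the tool's x, y, z in degrees, then the shift along the tool's x, y, z in mm, then the finger opening in mm, from 0 to 87. A call has exactly 8 rows; each row is the pose to reach, as a shift and turn from the pose commanded when the call began, along the tool's axes at that moment; what a row does not reach only later rows make up. A row lasts 1/8 s, in which the tool goes at most 62.5 mm and 10.7 degrees, less where a joint would pass 70% of its speed; a pose out of reach is approached as far as the arm can. A call with a gripper value outside its range is refused whole. The fingers move at their own pace and stop on an object; "newtons" is the grip in N (left out, the last holds). Time passes only in rows, so rows that repeat a pose let the fingers close, or fill a call up. It gives the time, the measured TCP pose, the force and the opening at its end, in the units of the state.
- ctrl.get_state(): the state, without advancing time (a new reading comes with each control period).
- optics.get_image(name): name is "scene" or "top" or "wrist"; returns the picture (420x560x3 uint8, red, green, blue); there is no depth.
- optics.get_calibration(name): a dict with "K" (3x3 intrinsics, pixels), "k1" (the pictures are not rectified: a ray, as slopes to the right and down, at radius r is drawn at 1 + k1 r^2 times it, then the intrinsics apply), "R" (3x3) and "t" (3): a world point X has camera coordinates R X + t. Camera axes: x right, y down, z forward; pixel columns grow to the right and rows downward; lengths in m; the calibration is good to about 2 mm. A picture is of the moment at which its call begins: read the wrist's pose just before it. get_calibration takes no time and is no camera call; for the wrist camera it gives the pose at the moment of the call.
- ctrl.close_job(): hands the job in, once; it reports no verdict.
The state is a dict: "time": time; "joint_positions": joint angles; "qd": joint speeds; "joint_torque": joint torques, N m; "position": TCP position; "tool_rot": TCP orientation; "ft_force": force on the tool from outside, world axes, zero at the start; "torque": the same for the moment, N m; "grip_width": opening from 0.0 (shut) to 1.0 (fully open).
Only numpy, scipy, OpenCV 4.12 (cv2) and the standard library are available. Lean on these libraries where they do the work, as an engineer would, in place of code of your own. Each camera call takes 0.05 s, during which the arm holds its last target.

## Task

Try the three coin slides on the sloping walnut stand: push each thumb tab down the slope through its stroke until it is fully home, or until it jams part way, without forcing it. Leave the sound ones where they lie with their tongues home, and lay the one that jams, as pushed, in the orange reject tray, set down gently and flat on its underside. Leave everything else as it is.

Things in the scene. Friction and masses are not known exactly. Their poses are not given: they have to be found in the camera images.
- stand: fixed walnut stand, 395 wide (y), 270 deep. Origin on the table under its middle; x points away from the robot side. Its front is a flat board sloping up along +x at 31.5 deg (0.55 rad). The slope's face starts at a ledge at x = -85, z = 34 mm and runs 198 mm up to x = 84, z = 137 mm. Three places at y = -110, 0, 110 mm hold a coin slide each
- ledge (a point): foot of the slope's face at the ledge, middle place (stand x -85, y 0, z 34 mm; axes as the stand's). The ledge stands 14 mm off the face. At each place a pair of brass guides beside the housing, 8 mm high, 6 wide, reaches 23 mm up the slope from the ledge, with 1.5 mm play a side
- light_bar (a point): middle of the light bar on the stand (stand x 82, z 271 mm; section 26 x 14 mm) that spans it along y on end posts at y = +-193. With it and the dial faces (front edges at stand x 82, z 135 to 231 mm, one behind each place) above the upper end of the slope, a tool at the tabs must lean with the slope rather than come straight down
- unit_a: coin slide mechanism, 0.4 kg, lying loose on the slope: grey housing 96 long (x) x 46 wide (y) x 24 high, plain parallel sides; steel flange 60 wide, 30 high, 5 thick over its mouth end (outer face at x = 50.5). From the mouth, along +x (up the slope), comes its tongue with a brass thumb tab. Origin: centre of the housing's underside, z off the underside. Blind end (x = -48) rests against the ledge
- unit_b: same as unit_a
- unit_c: same as unit_a
- tongue_a (a joint): m the tongue is pushed in (to -x of the unit): 0 fully out, 0.045 fully home (tab 4.5 mm off the flange). Starts at 0 to 0.008. A sound tongue slides with about 3 N and stays where left; the faulty one meets a hard stop after 0.018. One of the three units is faulty; any of them may be. Jammed, it still sticks out far
- tongue_b (a joint): same for unit_b
- tongue_c (a joint): same for unit_c
- tab_a (a point): middle of the outer face (the one to push) of the brass thumb tab of unit_a, at unit x = 106 mm minus the joint value, z = 24 mm. Tab: 36 wide, 6 thick, standing from z 6 to 36 mm over the slope; steel tongue behind it 34 wide, z 11 to 16. Moves with the tongue; axes as the unit's
- tab_b (a point): same for unit_b
- tab_c (a point): same for unit_c
- reject_tray: fixed shallow open orange plastic tray for rejects, 230 (x) x 170 (y) x 32 high outside, walls and floor 5 thick. Origin: centre of its underside; inner floor at z = 5 mm
- dial_0: chrome dial face, disc 96 across, 7 thick, on edge in the stand's rack; origin at its centre. Bystander
- dial_1: like dial_0
- dial_2: like dial_0
- expiry_flag: ruby red plastic expiry flag, flat, about 136 long (x), 44 wide, 4 to 6 high, lying on the table. Bystander
- rejector_plate: brass coin rejector plate 120 x 76 x 14 high lying on the table. Bystander
- balance_wheel: steel balance wheel, 95 across, 12 high, lying on the table. Bystander
- pedestal_cap: black cast iron meter pedestal cap, 160 across, 78 high, 4 kg, on the table. Bystander
There are look-alikes about, which are no part of the job. Leave any pink, red or turquoise look-alike of the unit_c alone.

How it is judged:
At the end, for the whole second after the job is handed in: Two sound slides: tongue over 41 mm in, unit within 12 mm of its start, still on the slope. The third, which jams: tongue over 14.5 mm in, unit at rest on the tray floor, right way up, level to 0.08 rad, origin within 70 (x) and 57 mm (y) of the tray centre (((value of joint tongue_a above 0.0145 m and x of unit_a in the frame of reject_tray between -0.07 and 0.07 m and y of unit_a in the frame of reject_tray between -0.057 and 0.057 m and z of unit_a in the frame of reject_tray between 0.001 and 0.01 m and angle between unit_a's own z axis and vertical below 0.08 rad and linear speed of unit_a below 0.02 m/s and angular speed of unit_a below 0.1 rad/s and value of joint each of tongue_b, tongue_c above 0.041 m and distance of each of unit_b, unit_c from where it was at the start of the episode below 0.012 m and angle between unit_b's own z axis and vertical between 0.48 and 0.62 rad and angle between unit_c's own z axis and vertical between 0.48 and 0.62 rad) or (value of joint tongue_b above 0.0145 m and x of unit_b in the frame of reject_tray between -0.07 and 0.07 m and y of unit_b in the frame of reject_tray between -0.057 and 0.057 m and z of unit_b in the frame of reject_tray between 0.001 and 0.01 m and angle between unit_b's own z axis and vertical below 0.08 rad and linear speed of unit_b below 0.02 m/s and angular speed of unit_b below 0.1 rad/s and value of joint each of tongue_c, tongue_a above 0.041 m and distance of each of unit_c, unit_a from where it was at the start of the episode below 0.012 m and angle between unit_c's own z axis and vertical between 0.48 and 0.62 rad and angle between unit_a's own z axis and vertical between 0.48 and 0.62 rad) or (value of joint tongue_c above 0.0145 m and x of unit_c in the frame of reject_tray between -0.07 and 0.07 m and y of unit_c in the frame of reject_tray between -0.057 and 0.057 m and z of unit_c in the frame of reject_tray between 0.001 and 0.01 m and angle between unit_c's own z axis and vertical below 0.08 rad and linear speed of unit_c below 0.02 m/s and angular speed of unit_c below 0.1 rad/s and value of joint each of tongue_a, tongue_b above 0.041 m and distance of each of unit_a, unit_b from where it was at the start of the episode below 0.012 m and angle between unit_a's own z axis and vertical between 0.48 and 0.62 rad and angle between unit_b's own z axis and vertical between 0.48 and 0.62 rad))); the robot touches nothing.
It fails at once if a dial face, the flag, the rejector plate, the balance wheel or the pedestal cap is shifted by more than 25 mm (distance of any of dial_0, dial_1, dial_2, expiry_flag, rejector_plate, balance_wheel, pedestal_cap from where it was at the start of the episode above 0.025 m).
It fails at once if a mechanism is forced: pressed into the stand with more than 60 N (contact force between any of unit_a, unit_b, unit_c and stand above 60 N).
It fails at once if the mechanism is dropped into the tray instead of being set down: within 30 mm of the floor it moves faster than 0.5 m/s (a fall of over 13 mm) or topples faster than 4 rad/s ((z of unit_a in the frame of reject_tray below 0.035 m and x of unit_a in the frame of reject_tray between -0.115 and 0.115 m and y of unit_a in the frame of reject_tray between -0.085 and 0.085 m and (linear speed of unit_a above 0.5 m/s or angular speed of unit_a above 4 rad/s)) or (z of unit_b in the frame of reject_tray below 0.035 m and x of unit_b in the frame of reject_tray between -0.115 and 0.115 m and y of unit_b in the frame of reject_tray between -0.085 and 0.085 m and (linear speed of unit_b above 0.5 m/s or angular speed of unit_b above 4 rad/s)) or (z of unit_c in the frame of reject_tray below 0.035 m and x of unit_c in the frame of reject_tray between -0.115 and 0.115 m and y of unit_c in the frame of reject_tray between -0.085 and 0.085 m and (linear speed of unit_c above 0.5 m/s or angular speed of unit_c above 4 rad/s))).
It also fails if it takes over 61 s, if anything falls off the work surface, if the arm or the gripper's body presses on something with over 40 N, if the wrist force passes 120 N, or if a joint passes its speed limit or range.

## Working session

There is one attempt and no reset: what is moved stays moved. The work goes in short steps, Python scripts to look and compute and a tool call to move; the robot and the scene stay as the last step left them, time stands still between calls to the robot, and variables do not carry over. Pictures are saved under pics/ and viewed, and the job is handed in when it is done.

Besides the shell and the picture viewer there is one more tool, called after "Request:" by a JSON object that holds its "api" and its "payload". step_arm: Moves the arm, as the interface text tells. Its arguments: {"type":"object","properties":{"deltas":{"type":"array"},"newtons":{"type":"number"}},"required":["deltas"]}

```bash
mkdir -p pics; ls; python3 - <<'E'
from bench import ctrl, optics
import cv2,numpy as np
s=ctrl.get_state()
print({k:np.round(v,3).tolist() for k,v in s.items()})
for n in ["scene","top","wrist"]:
    im=optics.get_image(n); cv2.imwrite(f"pics/{n}0.png",cv2.cvtColor(im,cv2.COLOR_RGB2BGR))
    c=optics.get_calibration(n); print(n,{k:np.round(v,4).tolist() for k,v in c.items()})
E
```

```text
pics
{'time': 0.0, 'joint_positions': [-1.131, 0.322, -0.07, 1.452, 0.023, 1.371, -0.057], 'qd': [0.001, -0.0, -0.001, -0.0, -0.0, -0.0, 0.0], 'joint_torque': [-0.0, -49.131, -0.404, -31.253, -0.064, 0.044, 0.0], 'position': [0.268, 0.591, 0.198], 'tool_rot': [-0.664, -3.07, 0.003], 'ft_force': [-0.001, 0.508, -0.063], 'torque': [0.023, -0.031, -0.037], 'grip_width': 1.001}
scene {'K': [[412.2018, 0.0, 274.9034], [0.0, 412.2018, 208.9965], [0.0, 0.0, 1.0]], 'k1': -0.0538, 'R': [[0.4259, 0.9046, 0.0145], [0.714, -0.3263, -0.6194], [-0.5556, 0.2742, -0.7849]], 't': [-0.2719, -0.2518, 1.5721]}
top {'K': [[431.8498, 0.0, 286.8018], [0.0, 431.8498, 208.4914], [0.0, 0.0, 1.0]], 'k1': 0.013, 'R': [[0.0262, -0.9996, 0.0038], [-0.9972, -0.0264, -0.0703], [0.0704, -0.0019, -0.9975]], 't': [0.0101, 0.5395, 1.3177]}
wrist {'K': [[295.1826, 0.0, 280.3916], [0.0, 295.1826, 203.0306], [0.0, 0.0, 1.0]], 'k1': -0.0622, 'R': [[0.4137, 0.9104, -0.0025], [0.8669, -0.3931, 0.3064], [0.278, -0.1289, -0.9519]], 't': [-0.6485, -0.0376, 0.3921]}
```

View pics/scene0.png

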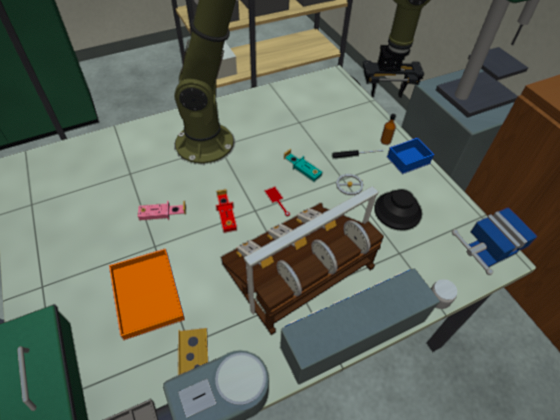

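View pics/top0.png

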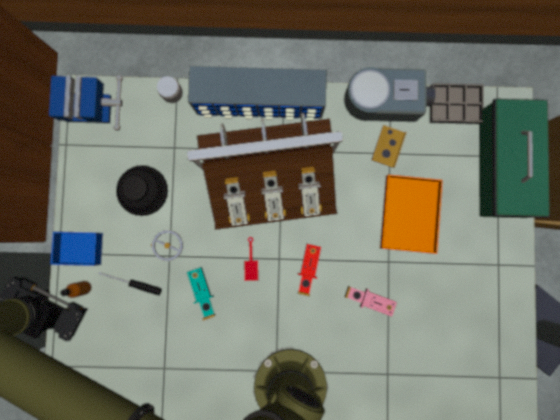

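View pics/wrist0.png

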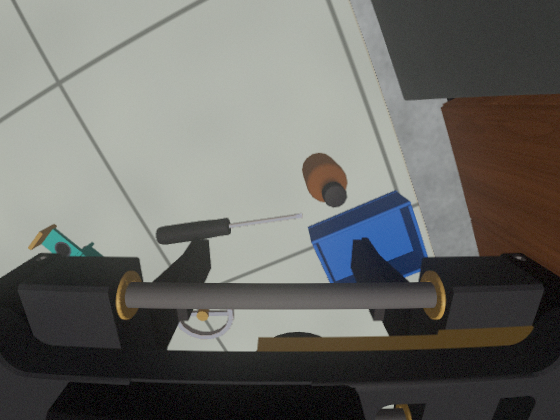

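```bash
python3 - <<'E'
import cv2
a=cv2.imread("pics/top0.png")[110:240,180:350]; cv2.imwrite("pics/tz.png",cv2.resize(a,(784,600),interpolation=cv2.INTER_CUBIC))
a=cv2.imread("pics/scene0.png")[180:330,210:400]; cv2.imwrite("pics/sz.png",cv2.resize(a,(760,600),interpolation=cv2.INTER_CUBIC))
E
```

```text
(no output)
```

View pics/tz.png

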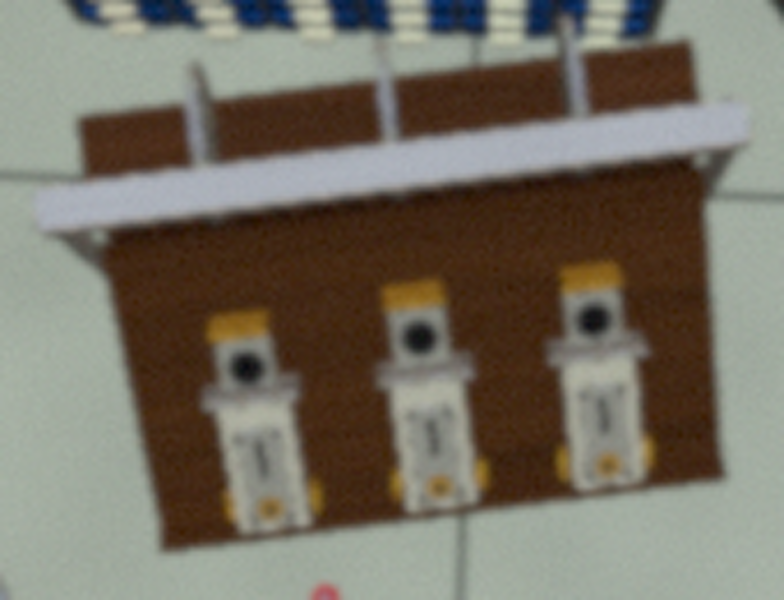

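View pics/sz.png

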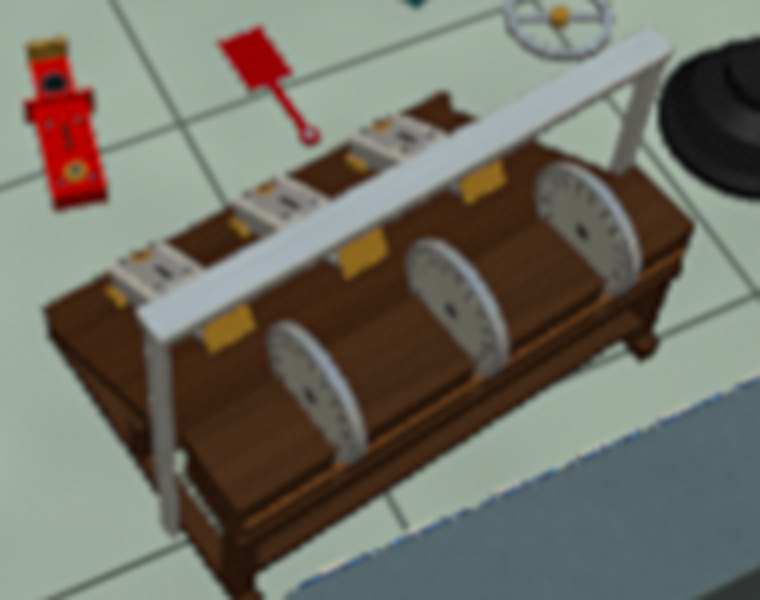

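```bash
cat > h.py <<'E'
import numpy as np, cv2
from scipy.optimize import least_squares
from scipy.spatial.transform import Rotation as Ro
CAL={}
TOP={'K':[[431.8498,0,286.8018],[0,431.8498,208.4914],[0,0,1]],'k1':.013,'R':[[0.0262,-0.9996,0.0038],[-0.9972,-0.0264,-0.0703],[0.0704,-0.0019,-0.9975]],'t':[0.0101,0.5395,1.3177]}
SCN={'K':[[412.2018,0,274.9034],[0,412.2018,208.9965],[0,0,1]],'k1':-.0538,'R':[[0.4259,0.9046,0.0145],[0.714,-0.3263,-0.6194],[-0.5556,0.2742,-0.7849]],'t':[-0.2719,-0.2518,1.5721]}
def proj(c,X):
    X=np.atleast_2d(X); p=X@np.array(c['R']).T+np.array(c['t']); p=p[:,:2]/p[:,2:]
    p=p*(1+c['k1']*(p**2).sum(1,keepdims=True)); K=np.array(c['K']); return p@K[:2,:2].T+K[:2,2]
def ray(c,uv):
    K=np.array(c['K']); d=(np.array(uv,float)-K[:2,2])/K[0,0]; q=d.copy()
    for _ in range(20): q=d/(1+c['k1']*(q@q))
    R=np.array(c['R']); return -R.T@np.array(c['t']), R.T@np.array([q[0],q[1],1.])
def onz(c,uv,z):
    o,d=ray(c,uv); return o+d*(z-o[2])/d[2]
A=0.55
def slope(s,y,h): # stand coords: s up-slope from ledge, h off face
    return np.array([-.085+s*np.cos(A)-h*np.sin(A), y, .034+s*np.sin(A)+h*np.cos(A)])
def s2w(p,X):
    c,s=np.cos(p[2]),np.sin(p[2]); X=np.atleast_2d(X)
    return np.c_[p[0]+c*X[:,0]-s*X[:,1], p[1]+s*X[:,0]+c*X[:,1], X[:,2]]
E
python3 - <<'E'
from h import *
tc=lambda u,v:(180+(u+.5)/4.612-.5,110+(v+.5)/4.615-.5)
sc=lambda u,v:(210+(u+.5)/4-.5,180+(v+.5)/4-.5)
O=[]
for y,(u,v),(u2,v2) in [(.11,(251,393),(276,530)),(0,(424,370),(445,510)),(-.11,(598,346),(607,488))]:
    O.append((TOP,slope(.0985,y,.030),tc(u,v))); O.append((TOP,slope(0,y,.024),tc(u2,v2)))
def f(p):
    r=[proj(c,s2w(p,X))[0]-uv for c,X,uv in O]
    b=s2w(p,[[.082,p[3],.278],[.082,-p[3],.278]])
    r+=[proj(TOP,b)[0]-tc(38,210),proj(TOP,b)[1]-tc(747,122),proj(SCN,b)[1]-sc(158,322),proj(SCN,b)[0]-sc(655,43)]
    return np.concatenate(r)
r=least_squares(f,[.6,0,0,.2]); print(r.x); print(np.round(r.fun.reshape(-1,2),1))
p=r.x
for n,X in [("corner ledge L",[-.085,.1975,.034]),("R",[-.085,-.1975,.034])]:
    print(n,proj(TOP,s2w(p,X)))
# tray (top image), rim z .032
for uv in [(387,177),(441,179),(438,253),(381,249)]: print(onz(TOP,uv,.032))
E
python3 - <<'E'
import cv2
a=cv2.imread("pics/top0.png")[165:265,365:465]; cv2.imwrite("pics/tr.png",cv2.resize(a,(600,600),interpolation=cv2.INTER_CUBIC))
E
```

```text
[0.598957   0.07224267 0.15553165 0.19239016]
[[-0.2  1. ]
 [-0.2 -0.3]
 [ 0.1  1.1]
 [-0.5 -0.7]
 [ 0.1  1.4]
 [ 0.6 -0.6]
 [ 0.7 -0.6]
 [-1.4 -0.9]
 [-1.1  0.7]
 [ 0.7 -0.4]]
corner ledge L [[210.9918143  224.02470676]]
R [[339.22650093 207.39791254]]
[ 0.64355139 -0.28172875  0.032     ]
[ 0.6416969  -0.44783053  0.032     ]
[ 0.4146396  -0.43894373  0.032     ]
[ 0.42211196 -0.26564586  0.032     ]
```

View pics/tr.png

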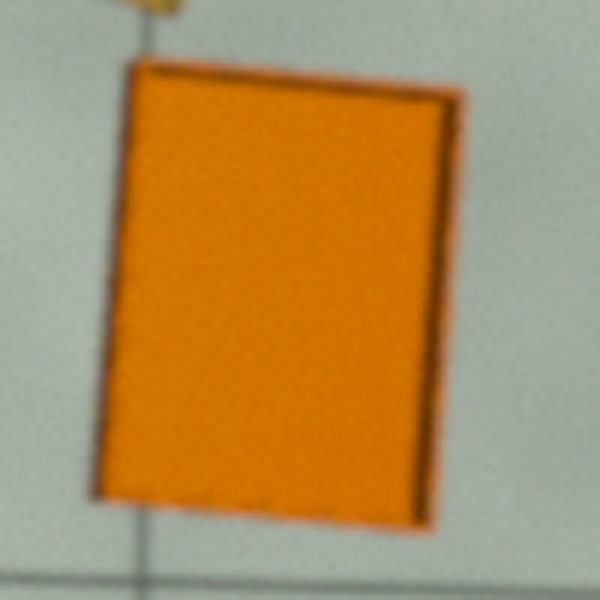

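```bash
cat >> h.py <<'E'
def toolR(rv): return Ro.from_rotvec(rv).as_matrix()
def delta(p0,rv0,p1,R1):
    "rotvec deg & shift mm in tool frame of (p0,rv0)"
    R0=toolR(rv0); return np.degrees(Ro.from_matrix(R0.T@R1).as_rotvec()), 1000*R0.T@(np.array(p1)-p0)
E
python3 - <<'E'
from h import *
R=np.array([[0.4137,0.9104,-0.0025],[0.8669,-0.3931,0.3064],[0.278,-0.1289,-0.9519]]);t=np.array([-0.6485,-0.0376,0.3921])
c=-R.T@t; T=toolR([-0.664,-3.07,0.003]); print(c, T.T@(c-[.268,.591,.198]), T.T@R.T)
p=[.599,.0722,.1555]
for sgn in (1,-1):
  z=np.array([np.sin(A),0,-np.cos(A)]); y=np.array([0,sgn,0.]); x=np.cross(y,z)
  c_,s_=np.cos(p[2]),np.sin(p[2]); W=np.array([[c_,-s_,0],[s_,c_,0],[0,0,1]])
  R1=W@np.c_[x,y,z]
  for y0 in (.11,0,-.11):
    for s,h in ((.2,.15),(.164,.060)):
      print(sgn,y0,s2w(p,slope(s,y0,h))[0].round(3), [v.round(1) for v in delta([.268,.591,.198],[-0.664,-3.07,0.003],s2w(p,slope(s,y0,h))[0],R1)])
E
```

```text
[0.19187609 0.62615553 0.38313938] [ 0.08388246  0.00018647 -0.18512442] [[-5.08914508e-04 -9.51805592e-01 -3.06597852e-01]
 [ 9.99990793e-01 -3.37270906e-04 -5.98954187e-04]
 [ 5.05025743e-04 -3.06578182e-01  9.51845691e-01]]
1 0.11 [0.589 0.182 0.266] [array([ -9.3, -30.7, -32.4]), array([-461.3, -240. ,  -68. ])]
1 0.11 [0.605 0.185 0.171] [array([ -9.3, -30.7, -32.4]), array([-475. , -230.8,   27.5])]
1 0 [0.606 0.073 0.266] [array([ -9.3, -30.7, -32.4]), array([-521.7, -331.9,  -67.9])]
1 0 [0.622 0.076 0.171] [array([ -9.3, -30.7, -32.4]), array([-535.4, -322.7,   27.7])]
1 -0.11 [ 0.623 -0.035  0.266] [array([ -9.3, -30.7, -32.4]), array([-582.1, -423.8,  -67.7])]
1 -0.11 [ 0.639 -0.033  0.171] [array([ -9.3, -30.7, -32.4]), array([-595.8, -414.6,   27.8])]
-1 0.11 [0.589 0.182 0.266] [array([-40.1,  12.1, 141.9]), array([-461.3, -240. ,  -68. ])]
-1 0.11 [0.605 0.185 0.171] [array([-40.1,  12.1, 141.9]), array([-475. , -230.8,   27.5])]
-1 0 [0.606 0.073 0.266] [array([-40.1,  12.1, 141.9]), array([-521.7, -331.9,  -67.9])]
-1 0 [0.622 0.076 0.171] [array([-40.1,  12.1, 141.9]), array([-535.4, -322.7,   27.7])]
-1 -0.11 [ 0.623 -0.035  0.266] [array([-40.1,  12.1, 141.9]), array([-582.1, -423.8,  -67.7])]
-1 -0.11 [ 0.639 -0.033  0.171] [array([-40.1,  12.1, 141.9]), array([-595.8, -414.6,   27.8])]
```

```bash
cat >> h.py <<'E'
P=np.array([.599,.0722,.1555])
def standR(p,pitch=A):
    z=np.array([np.sin(pitch),0,-np.cos(pitch)]); y=np.array([0,1.,0]); x=np.cross(y,z)
    c_,s_=np.cos(p[2]),np.sin(p[2]); return np.array([[c_,-s_,0],[s_,c_,0],[0,0,1]])@np.c_[x,y,z]
E
python3 - <<'E'
from h import *
w=s2w(P,slope(.10,0.0,.2))[0]; print(w,delta([.269,.592,.199],[-0.664,-3.07,0.003],w,standR(P)))
E
```

```text
[0.49597329 0.05604896 0.25677363] (array([ -9.26532453, -30.65432966, -32.43600074]), array([-428.15336876, -394.36811906,  -57.06719567]))
```

Request:
{"api": "step_arm", "payload": {"deltas": [[-1, -3, -3, -40, -36, -20, 60], [-2, -7, -7, -84, -77, -30, 30], [-3, -11, -11, -127, -117, -40, 0], [-4.5, -15, -15.5, -171, -158, -50, 0], [-6, -19, -20, -214, -197, -57, 0], [-7, -23, -24, -257, -237, -57, 0], [-8, -27, -28, -300, -276, -57, 0], [-9.3, -30.7, -32.4, -343, -316, -57, 0]]}}

```text
time: 1.15
position: [0.435, 0.2452, 0.2188]
tool_rot: [-0.07, 2.712, 0.01]
ft_force: [0.9, -2.1, 0.8]
grip_width: 0.175
```

```bash
cat > go.py <<'E'
import sys
from h import *
from bench import ctrl
s_,y_,h_=[float(a)/1000 for a in sys.argv[1:4]]
st=ctrl.get_state(); w=s2w(P,slope(s_,y_,h_))[0]
d=delta(st['position'],st['tool_rot'],w,standR(P))
print('t',round(st['time'],2),'rot',d[0].round(2),'shift',d[1].round(1),'F',np.round(st['ft_force'],1),'w',round(st['grip_width'],3), 'q',np.round(st['joint_positions'],2))
# current in slope coords
E
python3 go.py 100 0 200
```

```text
t 1.15 rot [-3.02 -6.94 -5.18] shift [ -62.1 -192.2  -12.6] F [ 0.9 -2.1  0.8] w 0.175 q [-0.73 -0.3  -0.06  2.11  0.31  1.03  0.72]
```

```bash
python3 go.py 165 0 120
```

```text
t 1.15 rot [-3.02 -6.94 -5.18] shift [-135.8 -181.9   58.7] F [ 0.9 -2.1  0.8] w 0.175 q [-0.73 -0.3  -0.06  2.11  0.31  1.03  0.72]
```

Request:
{"api": "step_arm", "payload": {"deltas": [[-1, -2, -1, -28, -38, 12, 0], [-2, -4, -3, -56, -76, 24, 0], [-3, -7, -5, -85, -114, 36, 0], [-3, -7, -5, -113, -151, 49, 0], [-3, -7, -5, -136, -182, 59, 0], [-3, -7, -5, -136, -182, 59, 0], [-3, -7, -5, -136, -182, 59, 0], [-3, -7, -5, -136, -182, 59, 0]]}}

```text
time: 2.15
position: [0.5894, 0.0827, 0.2173]
tool_rot: [-0.218, 2.593, 0.071]
ft_force: [0.3, 0.2, 0.7]
grip_width: 0.003
```

```bash
python3 go.py 165 0 120; cat > pic.py <<'E'
import sys,cv2,json,numpy as np
from bench import optics,ctrl
n,f=sys.argv[1:3]
c=optics.get_calibration(n); im=optics.get_image(n)
cv2.imwrite(f"pics/{f}.png",cv2.cvtColor(im,cv2.COLOR_RGB2BGR)); json.dump({k:np.array(v).tolist() for k,v in c.items()},open(f"pics/{f}.json","w"))
E
python3 pic.py wrist w1
```

```text
t 2.15 rot [ 0.8  -0.49  0.48] shift [ -3.3 -11.8  -4.2] F [0.3 0.2 0.7] w 0.003 q [-0.19 -0.21  0.    2.08  0.    0.73  1.55]
```

View pics/w1.png

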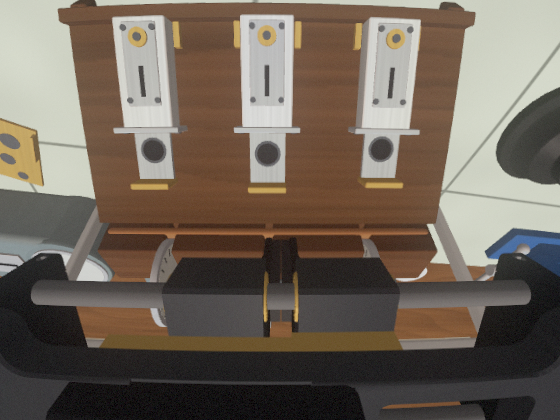

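```bash
python3 - <<'E'
import cv2
a=cv2.imread("pics/w1.png")[0:240,60:480]; 
for i,(x0,x1) in enumerate([(60,280),(260,480)]):
    b=cv2.imread("pics/w1.png")[0:240,x0:x1]; b=cv2.resize(b,None,fx=2.5,fy=2.5,interpolation=cv2.INTER_CUBIC)
    for x in range(x0,x1,20): cv2.putText(b,str(x),(int((x-x0)*2.5),10),0,.35,(0,255,255)); cv2.line(b,(int((x-x0)*2.5),12),(int((x-x0)*2.5),20),(0,255,255))
    cv2.imwrite(f"pics/w1_{i}.png",b)
E
```

```text
(no output)
```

View pics/w1_0.png

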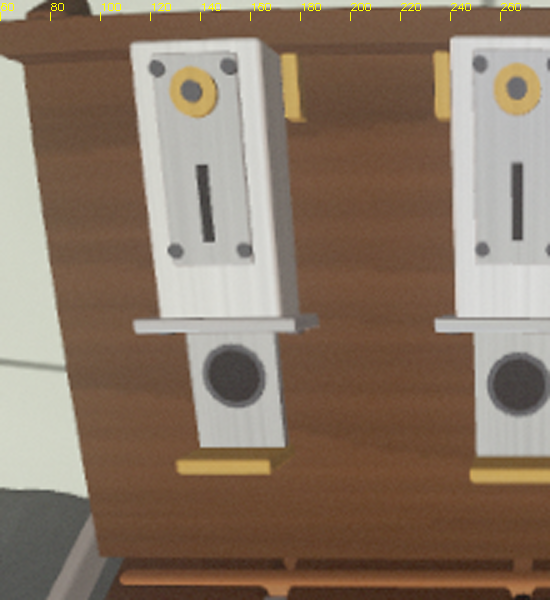

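View pics/w1_1.png

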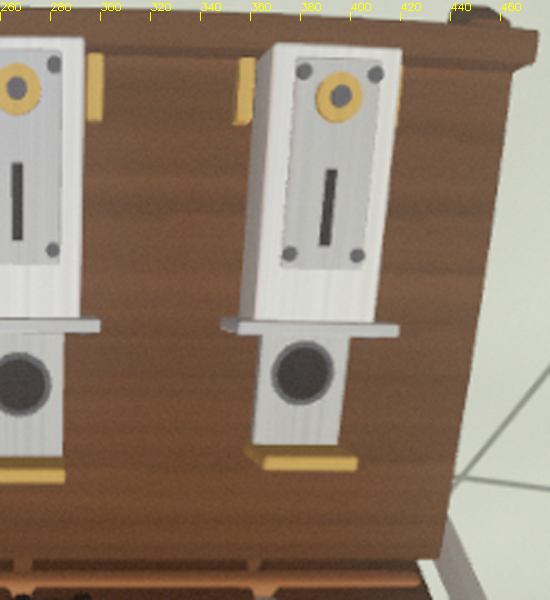

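```bash
python3 - <<'E'
from h import *
import json
c=json.load(open("pics/w1.json"))
U=[(-.11,[(113.2,132.8),(178.4,132.8)],[(130.8,189.6),(168,189.6)],[(112.8,17.6),(163.2,15.6)]),
(0,[(234,132.4),(300,132.4)],[(248,193.2),(286,192.8)],[(240.4,15.2),(293.2,15.2)]),
(.11,[(355.2,134),(419.6,134.4)],[(365.2,188),(402.8,187.6)],[(370,18),(420.8,20)])]
def f(v,full=False):
    p=v[:3]; r=[]
    for i,(y,fl,tb,bl) in enumerate(U):
        dy=v[3+i];q=v[6+i]
        for j,sg in enumerate((-1,1)):
            for X,uv in [(slope(.0985,y+dy+sg*.030,.030),fl[j]),(slope(.154-q,y+dy+sg*.018,.036),tb[j]),(slope(0,y+dy+sg*.023,.024),bl[j])]:
                r+=list(proj(c,s2w(p,X)+[0,0,v[9]])[0]-uv)
    r=np.array(r)
    return r if full else np.r_[r,v[3:6]/.001,v[9]/.002]
r=least_squares(f,[*P]+[0]*7); print(r.x.round(4)); print(f(r.x,True).reshape(-1,6).round(1))
E
```

```text
[ 0.5994  0.0715  0.1552 -0.0008  0.      0.0007  0.0036  0.0007  0.0064
 -0.0027]
[[ 0.8  0.5  0.2 -0.1 -1.2 -0.5]
 [-0.2  0.   0.4  0.   0.7 -0.1]
 [-0.1  0.4 -0.1 -0.3 -0.7 -0.5]
 [-0.   0.8  0.2  0.3  0.8 -0. ]
 [ 0.1 -0.1  0.1 -0.3 -0.6 -0.7]
 [-0.7  0.7 -0.3  0.3  0.6 -0.2]]
```

```bash
sed -i 's/^P=.*/P=np.array([.5994,.0715,.1552])/' h.py; cat >> go.py <<'E'
Wz=np.array([[np.cos(P[2]),-np.sin(P[2]),0],[np.sin(P[2]),np.cos(P[2]),0],[0,0,1]])
X=Wz.T@(np.array(st['position'])-[P[0],P[1],0])-[-.085,0,.034]
print('slope s,y,h', np.round(1000*np.array([X[0]*np.cos(A)+X[2]*np.sin(A),X[1],-X[0]*np.sin(A)+X[2]*np.cos(A)]),1),'Ftool',(toolR(st['tool_rot']).T@np.array(st['ft_force'])).round(1))
E
python3 go.py 174 0 13
```

```text
t 2.2 rot [ 0.8  -0.48  0.49] shift [-13.3 -14.  102.9] F [ 0.4 -0.  -0.7] w 0.007 q [-0.19 -0.21  0.    2.08  0.    0.72  1.55]
slope s,y,h [161.5  12.5 116.2] Ftool [ 0.1 -0.1  0.8]
```

Request:
{"api": "step_arm", "payload": {"deltas": [[0.4, -0.2, 0.2, -6, -7, 10, 0], [0.8, -0.5, 0.5, -13, -14, 30, 0], [0.8, -0.5, 0.5, -13, -14, 50, 0], [0.8, -0.5, 0.5, -13, -14, 70, 0], [0.8, -0.5, 0.5, -13, -14, 85, 0], [0.8, -0.5, 0.5, -13, -14, 97, 0], [0.8, -0.5, 0.5, -13, -14, 103, 0], [0.8, -0.5, 0.5, -13, -14, 103, 0]]}}

```text
time: 3.2
position: [0.6558, 0.0787, 0.1356]
tool_rot: [-0.198, 2.585, 0.056]
ft_force: [0.2, -0.0, -0.2]
grip_width: 0.011
```

```bash
python3 go.py 163 0 13;python3 pic.py wrist w2
```

```text
t 3.2 rot [-0.05  0.01 -0.12] shift [11.   1.5 -0.5] F [ 0.2 -0.  -0.2] w 0.011 q [-0.18  0.01  0.02  2.06  0.01  0.52  1.55]
slope s,y,h [174.   -1.6  12.5] Ftool [-0.  -0.1  0.3]
```

View pics/w2.png

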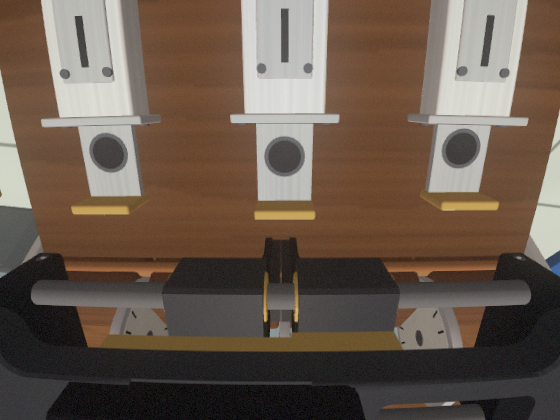

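Request:
{"api": "step_arm", "payload": {"deltas": [[0, 0, 0, 5, 1, 0, 0], [0, 0, 0, 10, 1.5, 0, 0], [0, 0, 0, 14, 1.5, 0, 0], [0, 0, 0, 18, 1.5, 0, 0], [0, 0, 0, 22, 1.5, 0, 0], [0, 0, 0, 26, 1.5, 0, 0], [0, 0, 0, 29, 1.5, 0, 0], [0, 0, 0, 31, 1.5, 0, 0]]}}

```text
time: 4.25
position: [0.6293, 0.0762, 0.1197]
tool_rot: [-0.198, 2.584, 0.056]
ft_force: [1.7, -0.2, 2.3]
grip_width: 0.008
```

```bash
python3 go.py 143 0 13;python3 pic.py wrist w3
```

```text
t 4.25 rot [-0.05  0.04 -0.12] shift [ 0.1 -0.  -0.2] F [ 1.7 -0.2  2.3] w 0.008 q [-0.18 -0.03  0.02  2.14  0.02  0.48  1.54]
slope s,y,h [143.1   0.   12.8] Ftool [-2.6 -0.5 -1.1]
```

View pics/w3.png

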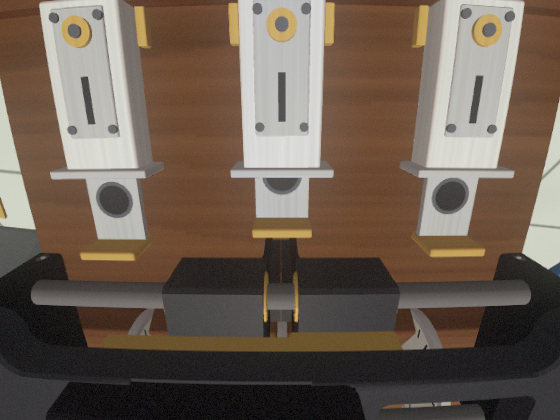

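Request:
{"api": "step_arm", "payload": {"deltas": [[0, 0, 0, 1.5, 0, 0, 0], [0, 0, 0, 3, 0, 0, 0], [0, 0, 0, 6, 0, 0, 0], [0, 0, 0, 10, 0, 0, 0], [0, 0, 0, 14, 0, 0, 0], [0, 0, 0, 18, 0, 0, 0], [0, 0, 0, 21, 0, 0, 0], [0, 0, 0, 23, 0, 0, 0]]}}

```text
time: 5.3
position: [0.6098, 0.0732, 0.1074]
tool_rot: [-0.198, 2.585, 0.056]
ft_force: [2.5, 0.9, 3.4]
grip_width: 0.003
```

```bash
python3 go.py 119 0 13
```

```text
t 5.3 rot [-0.05  0.02 -0.12] shift [ 0.8 -0.  -0.3] F [2.5 0.9 3.4] w 0.003 q [-0.18 -0.05  0.02  2.19  0.02  0.46  1.54]
slope s,y,h [119.8   0.   12.7] Ftool [-4.1  0.5 -1.5]
```

Request:
{"api": "step_arm", "payload": {"deltas": [[0, 0, 0, 0.5, 0, 0, 0], [0, 0, 0, 1, 0, 0, 0], [0, 0, 0, 1.5, 0, 0, 0], [0, 0, 0, 2, 0, 0, 0], [0, 0, 0, 2, 0, 0, 0], [0, 0, 0, 2, 0, 0, 0], [0, 0, 0, 2, 0, 0, 0], [0, 0, 0, 2, 0, 0, 0]]}}

```text
time: 6.3
position: [0.6083, 0.073, 0.1065]
tool_rot: [-0.198, 2.585, 0.056]
ft_force: [1.2, 0.6, 2.8]
grip_width: 0.004
```

```bash
python3 go.py 174 110 70;python3 pic.py wrist w4
```

```text
t 6.3 rot [-0.05  0.02 -0.13] shift [-55.8 110.  -57.4] F [1.2 0.6 2.8] w 0.004 q [-0.18 -0.06  0.02  2.19  0.02  0.45  1.54]
slope s,y,h [1.18e+02 1.00e-01 1.26e+01] Ftool [-2.6  0.4 -1.7]
```

View pics/w4.png

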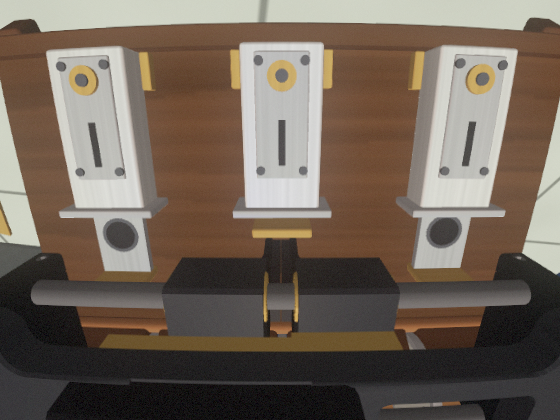

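```bash
python3 - <<'E'
from h import *
import json
c=json.load(open("pics/w4.json"))
for z in (0,-.0027):
  for q in (.039,.041,.043,.045): print(z,q,proj(c,s2w(P,[slope(.0985,0,.030),slope(.154-q,0,.036),slope(.148-q,0,.036),slope(0,0,.024)])+[0,0,z]).round(1).tolist())
import cv2
b=cv2.imread("pics/w4.png")[190:260,220:340]; cv2.imwrite("pics/w4z.png",cv2.resize(b,None,fx=6,fy=6,interpolation=cv2.INTER_CUBIC))
E
```

```text
0 0.039 [[281.7, 220.9], [281.8, 249.9], [281.8, 240.9], [281.5, 44.5]]
0 0.041 [[281.7, 220.9], [281.8, 246.9], [281.8, 237.8], [281.5, 44.5]]
0 0.043 [[281.7, 220.9], [281.8, 243.9], [281.8, 234.8], [281.5, 44.5]]
0 0.045 [[281.7, 220.9], [281.8, 240.9], [281.8, 231.7], [281.5, 44.5]]
-0.0027 0.039 [[281.7, 217.4], [281.8, 246.1], [281.8, 237.1], [281.5, 42.5]]
-0.0027 0.041 [[281.7, 217.4], [281.8, 243.1], [281.8, 234.1], [281.5, 42.5]]
-0.0027 0.043 [[281.7, 217.4], [281.8, 240.2], [281.7, 231.1], [281.5, 42.5]]
-0.0027 0.045 [[281.7, 217.4], [281.8, 237.1], [281.7, 228.0], [281.5, 42.5]]
```

View pics/w4z.png

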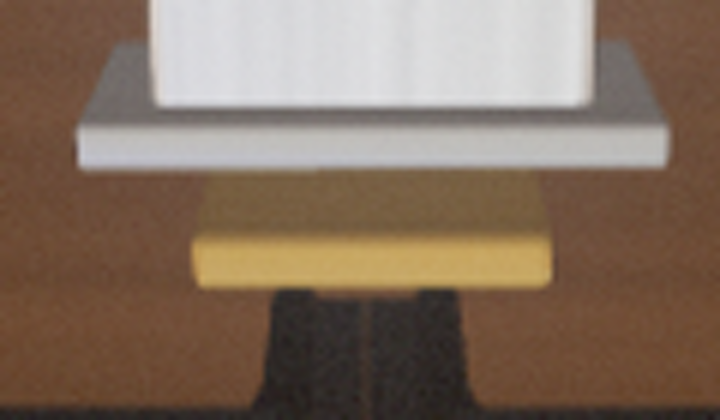

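Request:
{"api": "step_arm", "payload": {"deltas": [[0, 0, 0, -10, 0, 0, 0], [0, 0, 0, -20, 0, -20, 0], [0, 0, 0, -35, 20, -42, 0], [0, 0, 0, -50, 55, -45, 0], [0, 0, 0, -50, 90, -45, 0], [0, 0, 0, -50, 110.5, -45, 0], [0, 0, 0, -50, 110.5, -22, 0], [0, 0, 0, -50, 110.5, 0, 0]]}}

```text
time: 7.35
position: [0.6333, 0.1888, 0.1314]
tool_rot: [-0.199, 2.587, 0.055]
ft_force: [0.2, 0.2, 0.9]
grip_width: 0.005
```

```bash
python3 go.py 156.6 110.5 13; python3 pic.py wrist w5
```

```text
t 7.35 rot [-0.07 -0.09 -0.09] shift [10.8 -0.2 -1.4] F [0.2 0.2 0.9] w 0.005 q [-0.26  0.03 -0.15  2.05  0.27  0.54  1.12]
slope s,y,h [167.4 110.7  11.6] Ftool [-0.7  0.2 -0.7]
```

View pics/w5.png

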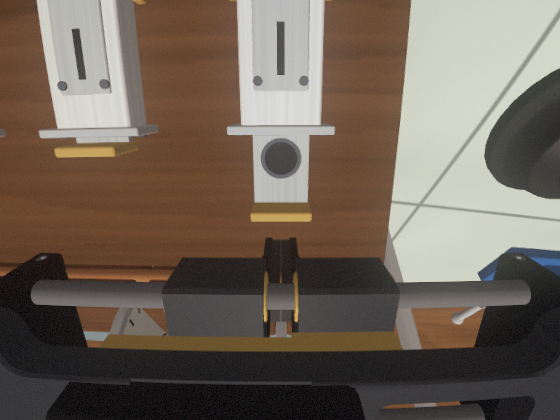

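Request:
{"api": "step_arm", "payload": {"deltas": [[0, 0, 0, 6, 0, -1, 0], [0, 0, 0, 11, 0, -1, 0], [0, 0, 0, 15, 0, -1, 0], [0, 0, 0, 18, 0, -1, 0], [0, 0, 0, 21, 0, -1, 0], [0, 0, 0, 23, 0, -1, 0], [0, 0, 0, 25, 0, -1, 0], [0, 0, 0, 25, 0, -1, 0]]}}

```text
time: 8.4
position: [0.6126, 0.1857, 0.1214]
tool_rot: [-0.198, 2.583, 0.057]
ft_force: [-1.0, -1.0, 4.4]
grip_width: 0.003
```

```bash
python3 go.py 118 110.5 13; python3 pic.py wrist w6
```

```text
t 8.4 rot [-0.03  0.12 -0.13] shift [26.3 -0.3  1. ] F [-1.  -1.   4.4] w 0.003 q [-0.26 -0.   -0.16  2.11  0.28  0.52  1.09]
slope s,y,h [144.3 110.8  14. ] Ftool [-1.4 -0.8 -4.3]
```

View pics/w6.png

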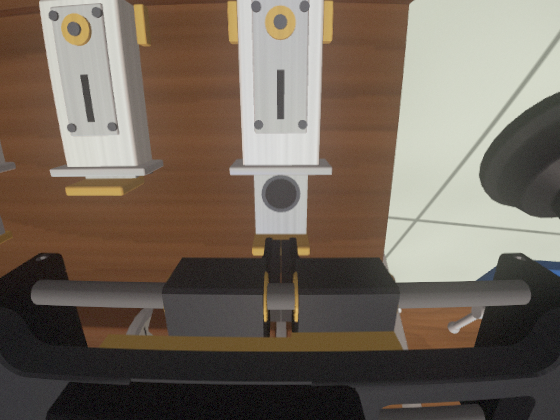

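```bash
python3 - <<'E'
import cv2
for n in ("w5","w6"):
    b=cv2.imread(f"pics/{n}.png")[110:290,200:360]; cv2.imwrite(f"pics/{n}z.png",cv2.resize(b,None,fx=3.3,fy=3.3,interpolation=cv2.INTER_CUBIC))
E
```

```text
(no output)
```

View pics/w6z.png

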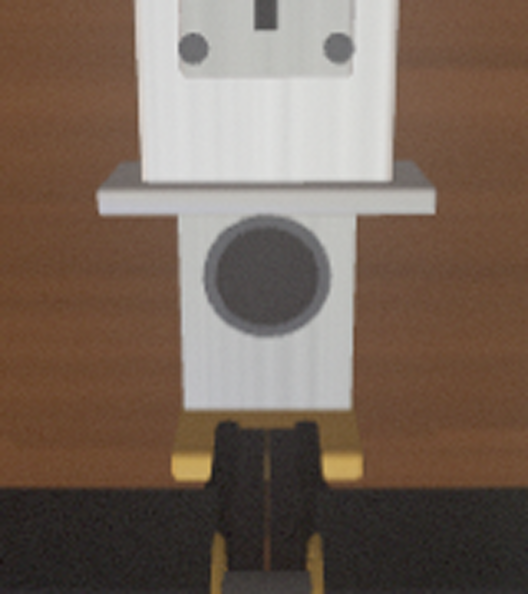

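View pics/w5z.png

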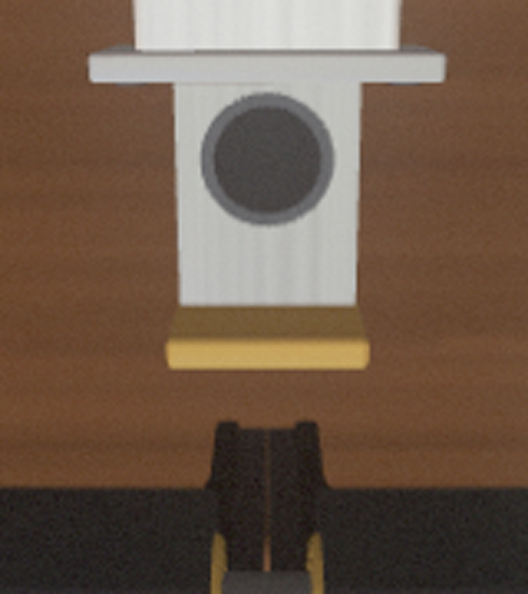

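```bash
python3 - <<'E'
from h import *
import json
for n in("w3","w6"):
  c=json.load(open(f"pics/{n}.json")); y=0 if n=="w3" else .1107
  pr=lambda s,yy,h: proj(c,s2w(P,slope(s,y+yy,h))+[0,0,-.0027])[0].round(1).tolist()
  print(n,'flange',pr(.0985,-.03,.03),pr(.0985,.03,.03))
  for q in (.006,.010,.012,.014,.016,.018,.020): print(q,'tab outer top',pr(.154-q,-.018,.036),pr(.154-q,.018,.036),'outer bottom',pr(.154-q,0,.006))
  print('tcp',pr(.143,0,.013), pr(.143,0,.036))
E
python3 go.py 118 110.5 13
```

```text
w3 flange [230.8, 177.6] [332.6, 177.4]
0.006 tab outer top [252.8, 257.6] [310.8, 257.6] outer bottom [281.7, 237.5]
0.01 tab outer top [252.6, 251.9] [311.0, 251.8] outer bottom [281.7, 232.4]
0.012 tab outer top [252.5, 248.9] [311.1, 248.9] outer bottom [281.7, 229.8]
0.014 tab outer top [252.4, 246.0] [311.2, 245.9] outer bottom [281.7, 227.2]
0.016 tab outer top [252.3, 243.0] [311.3, 243.0] outer bottom [281.7, 224.6]
0.018 tab outer top [252.2, 240.1] [311.4, 240.0] outer bottom [281.7, 221.9]
0.02 tab outer top [252.1, 237.0] [311.5, 237.0] outer bottom [281.7, 219.3]
tcp [281.7, 235.1] [281.8, 250.4]
w6 flange [231.0, 175.1] [332.4, 174.9]
0.006 tab outer top [252.9, 254.9] [310.6, 254.8] outer bottom [281.7, 235.2]
0.01 tab outer top [252.7, 249.2] [310.8, 249.1] outer bottom [281.7, 230.0]
0.012 tab outer top [252.6, 246.2] [310.9, 246.2] outer bottom [281.6, 227.5]
0.014 tab outer top [252.5, 243.3] [311.0, 243.2] outer bottom [281.6, 224.9]
0.016 tab outer top [252.4, 240.3] [311.1, 240.3] outer bottom [281.6, 222.2]
0.018 tab outer top [252.3, 237.4] [311.2, 237.3] outer bottom [281.6, 219.6]
0.02 tab outer top [252.2, 234.4] [311.3, 234.3] outer bottom [281.6, 216.9]
tcp [281.7, 232.7] [281.8, 247.7]
t 8.45 rot [-0.03  0.12 -0.12] shift [26.3 -0.3  0.9] F [-0.3  0.3  5.5] w 0.007 q [-0.26 -0.   -0.16  2.11  0.28  0.52  1.09]
slope s,y,h [144.3 110.7  14. ] Ftool [-2.6  0.3 -4.8]
```

```bash
python3 pic.py scene s6; python3 pic.py top t6; python3 - <<'E'
import cv2
a=cv2.imread("pics/s6.png")[150:290,220:400]; cv2.imwrite("pics/s6z.png",cv2.resize(a,None,fx=4,fy=4,interpolation=cv2.INTER_CUBIC))
a=cv2.imread("pics/t6.png")[120:250,180:340]; cv2.imwrite("pics/t6z.png",cv2.resize(a,None,fx=4,fy=4,interpolation=cv2.INTER_CUBIC))
E
```

```text
(no output)
```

View pics/s6z.png

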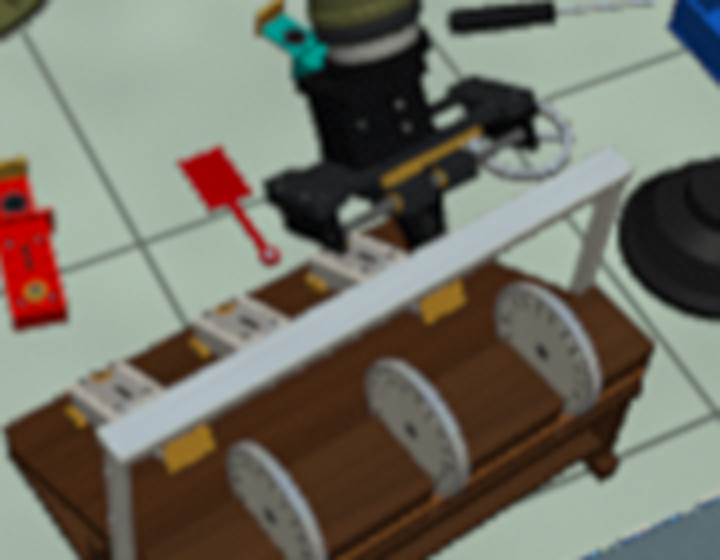

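View pics/t6z.png

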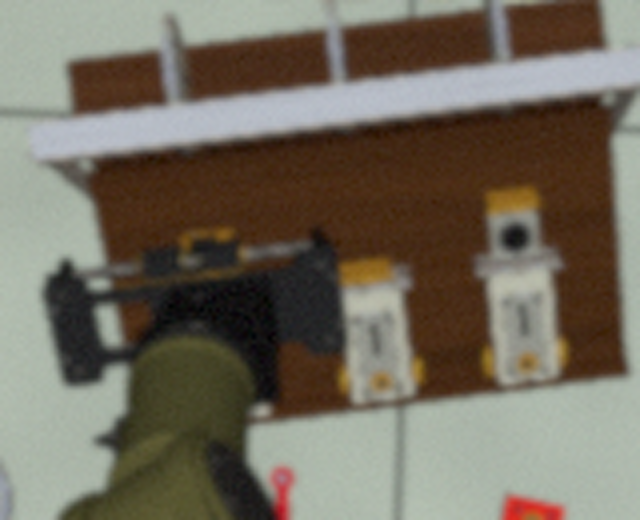

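Request:
{"api": "step_arm", "payload": {"deltas": [[0, 0, 0, 0, 0, -3, 0], [0, 0, 0, 0, 0, -8, 0], [0, 0, 0, 0, 0, -14, 0], [0, 0, 0, 0, 0, -22, 0], [0, 0, 0, 0, 0, -30, 0], [0, 0, 0, 0, 0, -38, 0], [0, 0, 0, 0, 0, -44, 0], [0, 0, 0, 0, 0, -44, 0]]}}

```text
time: 9.55
position: [0.5895, 0.182, 0.1588]
tool_rot: [-0.198, 2.583, 0.057]
ft_force: [0.6, -0.1, -0.3]
grip_width: 0.005
```

```bash
python3 go.py 157 110.5 58; python3 pic.py wrist w7
```

```text
t 9.55 rot [-0.04  0.1  -0.13] shift [-13.1  -0.1   0.2] F [ 0.6 -0.1 -0.3] w 0.005 q [-0.27 -0.1  -0.16  2.12  0.23  0.6   1.14]
slope s,y,h [143.9 110.7  58.2] Ftool [-0.3 -0.2  0.5]
```

View pics/w7.png

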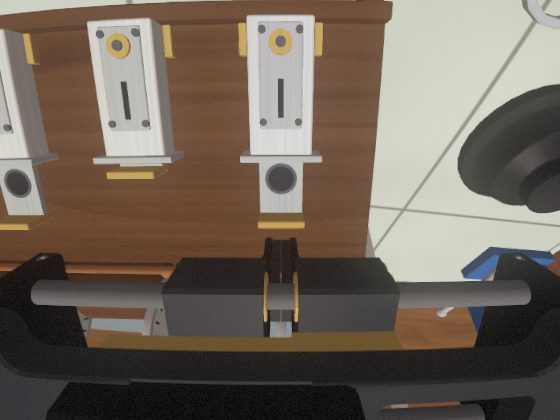

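```bash
python3 - <<'E'
from h import *
import json
c=json.load(open("pics/w7.json"))
for y,q in((.1107,.0064),(.1107,.018),(0,.045)):
  pr=lambda s,yy,h: proj(c,s2w(P,slope(s,y+yy,h))+[0,0,-.0027])[0].round(1).tolist()
  print('flange',pr(.0985,-.03,.03),pr(.0985,.03,.03),'tab',pr(.154-q,-.018,.036),pr(.154-q,.018,.036),'blind',pr(0,-.023,.024),pr(0,.023,.024))
print(proj(c,s2w(P,slope(.1439-.0095,.1107,.058))),proj(c,s2w(P,slope(.1439,.1107,.058))))
import cv2
b=cv2.imread("pics/w7.png")[0:300,200:370]; cv2.imwrite("pics/w7z.png",cv2.resize(b,None,fx=2,fy=2,interpolation=cv2.INTER_CUBIC))
b=cv2.imread("pics/w7.png")[140:290,210:350]; cv2.imwrite("pics/w7y.png",cv2.resize(b,None,fx=4,fy=4,interpolation=cv2.INTER_CUBIC))
E
```

```text
flange [240.8, 162.6] [322.5, 162.5] tab [258.2, 227.7] [305.3, 227.6] blind [247.0, 15.6] [315.9, 15.4]
flange [240.8, 162.6] [322.5, 162.5] tab [257.8, 213.4] [305.6, 213.3] blind [247.0, 15.6] [315.9, 15.4]
flange [95.2, 163.9] [172.7, 163.1] tab [108.3, 179.2] [155.4, 178.8] blind [87.6, 21.7] [151.9, 18.2]
[[281.81975608 225.37216144]] [[281.83149113 238.24045717]]
```

View pics/w7y.png

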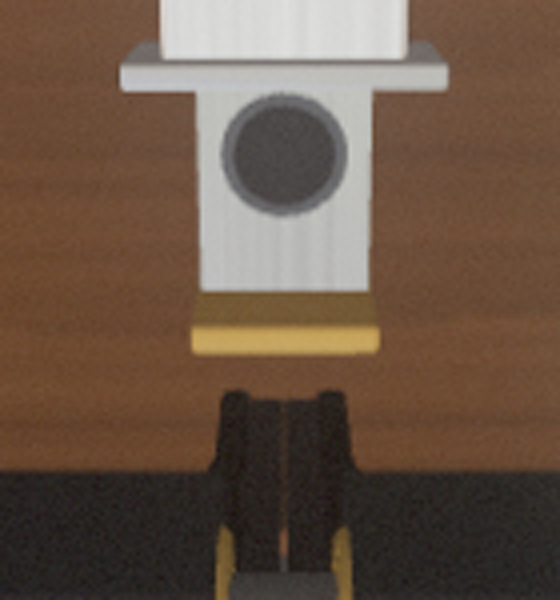

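Request:
{"api": "step_arm", "payload": {"deltas": [[0, 0, 0, -12, 0, 0, 0], [0, 0, 0, -24, 0, 0, 0], [0, 0, 0, -24, 0, 15, 0], [0, 0, 0, -24, 0, 30, 0], [0, 0, 0, -24, 0, 42, 0], [0, 0, 0, -24, 0, 48, 0], [0, 0, 0, -24, 0, 51, 0], [0, 0, 0, -24, 0, 53, 0]]}}

```text
time: 10.6
position: [0.6371, 0.1892, 0.1255]
tool_rot: [-0.198, 2.584, 0.056]
ft_force: [-0.8, -0.2, -0.1]
grip_width: 0.006
```

```bash
python3 go.py 157 110.5 0; python3 pic.py wrist w8
```

```text
t 10.6 rot [-0.05  0.05 -0.13] shift [10.5 -0.   4.6] F [-0.8 -0.2 -0.1] w 0.006 q [-0.26  0.04 -0.15  2.05  0.28  0.53  1.11]
slope s,y,h [167.5 110.5   4.6] Ftool [ 0.7 -0.1 -0.4]
```

View pics/w8.png

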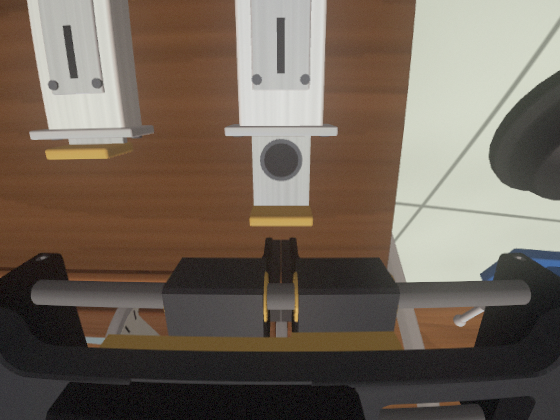

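Request:
{"api": "step_arm", "payload": {"deltas": [[0, 0, 0, 0, 0, 1, 0], [0, 0, 0, 0, 0, 2, 0], [0, 0, 0, 0, 0, 3, 0], [0, 0, 0, 0, 0, 4, 0], [0, 0, 0, 0, 0, 5, 0], [0, 0, 0, 0, 0, 6, 0], [0, 0, 0, 0, 0, 6, 0], [0, 0, 0, 0, 0, 6, 0]]}}

```text
time: 11.65
position: [0.64, 0.1896, 0.1203]
tool_rot: [-0.198, 2.585, 0.056]
ft_force: [0.2, -0.5, 0.3]
grip_width: 0.004
```

```bash
python3 go.py 157 110.5 0
```

```text
t 11.65 rot [-0.05  0.03 -0.13] shift [10.3  0.1 -1.4] F [ 0.2 -0.5  0.3] w 0.004 q [-0.26  0.05 -0.15  2.05  0.28  0.52  1.11]
slope s,y,h [167.3 110.4  -1.4] Ftool [-0.2 -0.5 -0.2]
```

Request:
{"api": "step_arm", "payload": {"deltas": [[0, 0, 0, 5, 0, 0, 0], [0, 0, 0, 10, 0, 0, 0], [0, 0, 0, 13, 0, 0, 0], [0, 0, 0, 16, 0, 0, 0], [0, 0, 0, 19, 0, 0, 0], [0, 0, 0, 22, 0, 0, 0], [0, 0, 0, 24, 0, 0, 0], [0, 0, 0, 25, 0, 0, 0]]}}

```text
time: 12.65
position: [0.6209, 0.1869, 0.1093]
tool_rot: [-0.198, 2.58, 0.058]
ft_force: [6.2, 0.0, 2.9]
grip_width: 0.002
```

```bash
python3 go.py 118 110.5 -1.4; python3 pic.py wrist w9
```

```text
t 12.65 rot [-0.    0.3  -0.13] shift [27.1 -0.3  0.6] F [6.2 0.  2.9] w 0.002 q [-0.27  0.03 -0.15  2.11  0.31  0.49  1.07]
slope s,y,h [145.1 110.7  -0.7] Ftool [-6.7 -0.9  0.7]
```

View pics/w9.png

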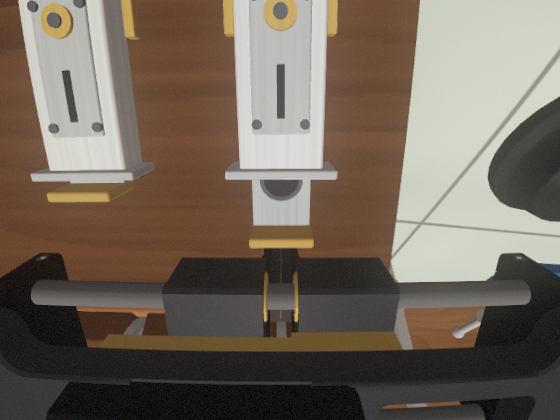

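Request:
{"api": "step_arm", "payload": {"deltas": [[0, 0, 0, 0.5, 0, 0, 0], [0, 0, 0, 1, 0, 0, 0], [0, 0, 0, 1.5, 0, 0, 0], [0, 0, 0, 2, 0, 0, 0], [0, 0, 0, 2, 0, 0, 0], [0, 0, 0, 2, 0, 0, 0], [0, 0, 0, 2, 0, 0, 0], [0, 0, 0, 2, 0, 0, 0]]}}

```text
time: 13.7
position: [0.6206, 0.187, 0.1097]
tool_rot: [-0.197, 2.577, 0.059]
ft_force: [7.9, 0.5, 3.7]
grip_width: 0.002
```

```bash
python3 go.py 118 110.5 -1.4
```

```text
t 13.7 rot [ 0.03  0.47 -0.14] shift [27.1 -0.4  1. ] F [7.9 0.5 3.7] w 0.002 q [-0.27  0.02 -0.15  2.11  0.31  0.48  1.07]
slope s,y,h [ 1.451e+02  1.109e+02 -1.000e-01] Ftool [-8.6 -0.7  1. ]
```

Request:
{"api": "step_arm", "payload": {"deltas": [[0, 0, 0, -12, 0, 0, 0], [0, 0, 0, -24, 0, -10, 0], [0, 0, 0, -30, -20, -45, 0], [0, 0, 0, -30, -70, -45, 0], [0, 0, 0, -30, -120, -45, 0], [0, 0, 0, -30, -170, -45, 0], [0, 0, 0, -30, -210, -45, 0], [0, 0, 0, -30, -221.5, -45, 0]]}}

```text
time: 14.7
position: [0.6528, -0.036, 0.1602]
tool_rot: [-0.192, 2.586, 0.056]
ft_force: [-1.2, 0.8, -0.6]
grip_width: 0.006
```

```bash
python3 go.py 170 -110.8 -1.4; python3 pic.py wrist w10
```

```text
t 14.7 rot [-0.14 -0.02 -0.35] shift [-0.7  3.7 45.7] F [-1.2  0.8 -0.6] w 0.006 q [-0.06 -0.02  0.15  2.04 -0.22  0.6   1.95]
slope s,y,h [ 169.3 -114.4   44.3] Ftool [1.2 1.  0. ]
```

View pics/w10.png

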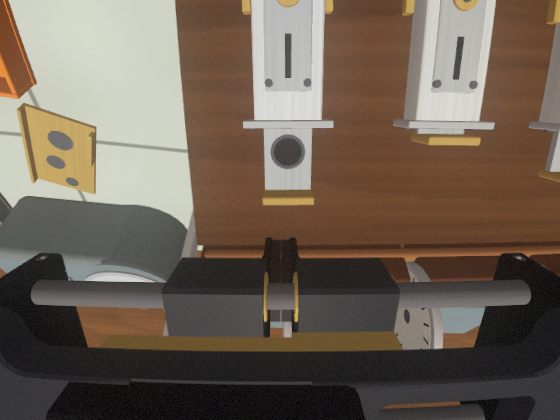

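Request:
{"api": "step_arm", "payload": {"deltas": [[0, 0, 0, 0, 1, 10, 0], [0, 0, 0, 0, 2, 22, 0], [0, 0, 0, 0, 2, 34, 0], [0, 0, 0, 0, 2, 45, 0], [0, 0, 0, 4, 2, 45, 0], [0, 0, 0, 9, 2, 45, 0], [0, 0, 0, 13, 2, 45, 0], [0, 0, 0, 16, 2, 45, 0]]}}

```text
time: 15.75
position: [0.6634, -0.029, 0.1148]
tool_rot: [-0.197, 2.582, 0.056]
ft_force: [1.8, 0.3, 0.3]
grip_width: 0.001
```

```bash
python3 go.py 118 -110.8 -1.4
```

```text
t 15.75 rot [-0.08  0.21 -0.13] shift [37.4 -1.7  0.8] F [1.8 0.3 0.3] w 0.001 q [-0.06  0.05  0.14  2.07 -0.27  0.49  2.  ]
slope s,y,h [ 155.4 -109.2   -0.5] Ftool [-1.7  0.   0.7]
```

Request:
{"api": "step_arm", "payload": {"deltas": [[0, 0, 0, 3, 0, 0, 0], [0, 0, 0, 6, 0, 0, 0], [0, 0, 0, 9, 0, 0, 0], [0, 0, 0, 12, 0, 0, 0], [0, 0, 0, 14, 0, 0, 0], [0, 0, 0, 16, 0, 0, 0], [0, 0, 0, 17, 0, 0, 0], [0, 0, 0, 18, 0, 0, 0]]}}

```text
time: 16.75
position: [0.6474, -0.0315, 0.1041]
tool_rot: [-0.198, 2.584, 0.056]
ft_force: [1.5, -0.5, 2.6]
grip_width: 0.006
```

```bash
python3 go.py 118 -110.8 -1.4
```

```text
t 16.75 rot [-0.06  0.04 -0.13] shift [17.9 -1.7  0.2] F [ 1.5 -0.5  2.6] w 0.006 q [-0.06  0.03  0.14  2.11 -0.28  0.47  2.02]
slope s,y,h [ 135.9 -109.2   -1.2] Ftool [-2.5 -0.8 -1.5]
```

Request:
{"api": "step_arm", "payload": {"deltas": [[0, 0, 0, 3, 0, 0, 0], [0, 0, 0, 6, 0, 0, 0], [0, 0, 0, 9, 0, 0, 0], [0, 0, 0, 12, 0, 0, 0], [0, 0, 0, 15, 0, 0, 0], [0, 0, 0, 17, 0, 0, 0], [0, 0, 0, 18, 0, 0, 0], [0, 0, 0, 19, 0, 0, 0]]}}

```text
time: 17.75
position: [0.6324, -0.0337, 0.095]
tool_rot: [-0.198, 2.582, 0.056]
ft_force: [6.0, -0.6, 1.9]
grip_width: 0.006
```

```bash
python3 go.py 118 -110.8 -1.4;  python3 pic.py wrist w11; python3 - <<'E'
import cv2
b=cv2.imread("pics/w11.png")[170:270,200:360]; cv2.imwrite("pics/w11z.png",cv2.resize(b,None,fx=5,fy=5,interpolation=cv2.INTER_CUBIC))
E
```

```text
t 17.75 rot [-0.08  0.17 -0.11] shift [ 0.3 -1.8  0.4] F [ 6.  -0.6  1.9] w 0.006 q [-0.05  0.01  0.14  2.15 -0.3   0.45  2.05]
slope s,y,h [ 118.3 -109.    -1. ] Ftool [-6.  -1.5  1.5]
```

View pics/w11z.png

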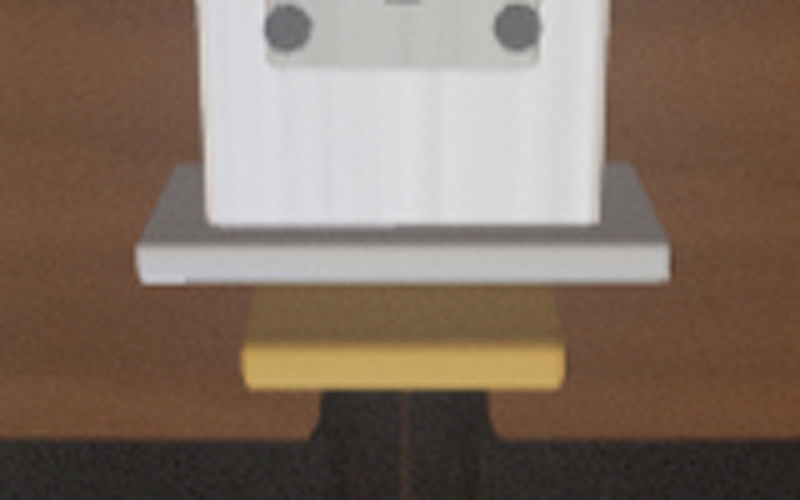

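Request:
{"api": "step_arm", "payload": {"deltas": [[0, 0, 0, -8, 0, 0, 0], [0, 0, 0, -10, 0, -25, 0], [0, 0, 0, -6, 10, -55, 20], [0, 0, 0, 4, 50, -65, 50], [0, 0, 0, 17, 95, -65, 87], [0, 0, 0, 30, 140, -65, 87], [0, 0, 0, 45, 185, -65, 87], [0, 0, 0, 59, 219, -65, 87]], "newtons": 20}}

```text
time: 18.8
position: [0.5123, 0.171, 0.1169]
tool_rot: [-0.2, 2.588, 0.055]
ft_force: [-0.5, 0.8, -0.5]
grip_width: 0.604
```

```bash
python3 go.py 58 110.7 -1;  python3 pic.py wrist w12
```

```text
t 18.8 rot [-0.09 -0.19 -0.02] shift [-2.7 -1.  64.1] F [-0.5  0.8 -0.5] w 0.604 q [-0.1  -0.23 -0.36  2.3   0.17  0.53  1.13]
slope s,y,h [ 55.5 111.8  63.2] Ftool [0.6 0.8 0.2]
```

View pics/w12.png

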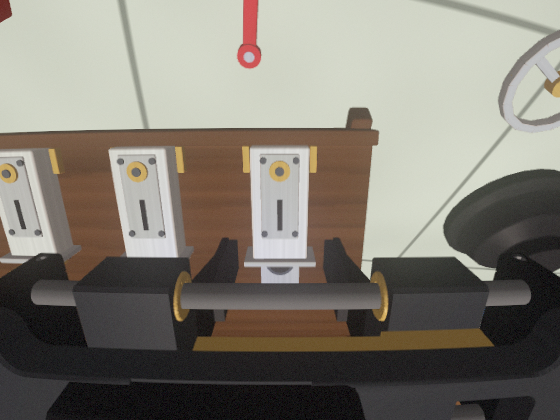

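Request:
{"api": "step_arm", "payload": {"deltas": [[0, 0, 0, -1, -1, 4, 87], [0, 0, 0, -2, -1, 10, 87], [0, 0, 0, -2, -1, 18, 87], [0, 0, 0, -2, -1, 28, 87], [0, 0, 0, -2, -1, 40, 87], [0, 0, 0, -2, -1, 50, 87], [0, 0, 0, -2, -1, 57, 87], [0, 0, 0, -2, -1, 62, 87]]}}

```text
time: 19.85
position: [0.5487, 0.1741, 0.0663]
tool_rot: [-0.198, 2.585, 0.056]
ft_force: [-0.0, -0.5, -0.8]
grip_width: 1.001
```

```bash
python3 go.py 58 110.7 0;  python3 pic.py wrist w13
```

```text
t 19.85 rot [-0.05  0.   -0.13] shift [2.2 1.5 1. ] F [-0.  -0.5 -0.8] w 1.001 q [-0.05 -0.06 -0.4   2.29  0.35  0.4   0.98]
slope s,y,h [ 60.2 109.2   1. ] Ftool [ 0.5 -0.5  0.6]
```

View pics/w13.png

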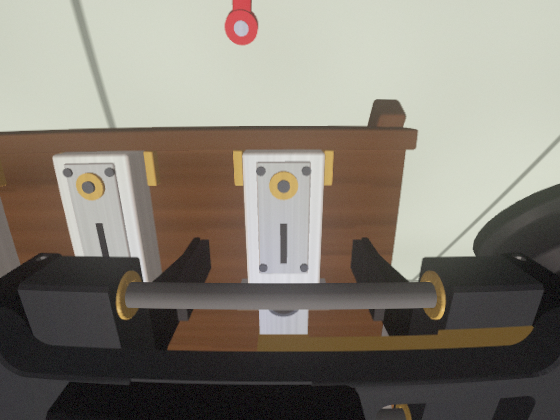

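Request:
{"api": "step_arm", "payload": {"deltas": [[0, 0, 0, 1, 1, 1, 87], [0, 0, 0, 2, 1.4, 2, 70], [0, 0, 0, 2, 1.4, 2, 55], [0, 0, 0, 2, 1.4, 2, 40], [0, 0, 0, 2, 1.4, 2, 40], [0, 0, 0, 2, 1.4, 2, 40], [0, 0, 0, 2, 1.4, 2, 40], [0, 0, 0, 2, 1.4, 2, 40]], "newtons": 30}}

```text
time: 20.9
position: [0.5478, 0.1755, 0.0642]
tool_rot: [-0.198, 2.584, 0.057]
ft_force: [-0.0, 0.4, 0.5]
grip_width: 0.516
```

```bash
python3 go.py 58 110.7 0;  python3 pic.py wrist w14
```

```text
t 20.9 rot [-0.04  0.04 -0.13] shift [ 0.5 -0.  -0.4] F [-0.   0.4  0.5] w 0.516 q [-0.05 -0.05 -0.41  2.29  0.36  0.4   0.96]
slope s,y,h [ 58.5 110.7  -0.4] Ftool [-0.3  0.4 -0.4]
```

View pics/w14.png

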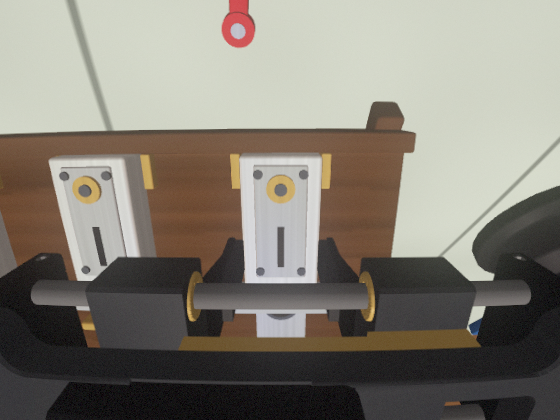

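Request:
{"api": "step_arm", "payload": {"deltas": [[0, 0, 0, -1, 0, -3, 40], [0, 0, 0, -4, 0, -8, 40], [0, 0, 0, -9, 0, -17, 40], [0, 0, 0, -16, 0, -29, 40], [0, 0, 0, -24, 0, -42, 40], [0, 0, 0, -33, 0, -56, 40], [0, 0, 0, -42, 0, -70, 40], [0, 0, 0, -50, 0, -82, 40]]}}

```text
time: 21.95
position: [0.5474, 0.1753, 0.1614]
tool_rot: [-0.198, 2.584, 0.057]
ft_force: [-0.6, -0.5, -4.0]
grip_width: 0.514
```

```bash
python3 go.py 58 110.7 0;  python3 pic.py wrist w15; python3 pic.py scene s15
```

```text
t 21.95 rot [-0.05  0.05 -0.12] shift [51.   0.1 82.6] F [-0.6 -0.5 -4. ] w 0.514 q [-0.08 -0.2  -0.34  2.19  0.14  0.61  1.19]
slope s,y,h [108.9 110.6  82.7] Ftool [ 2.7 -0.4  3.1]
```

View pics/w15.png

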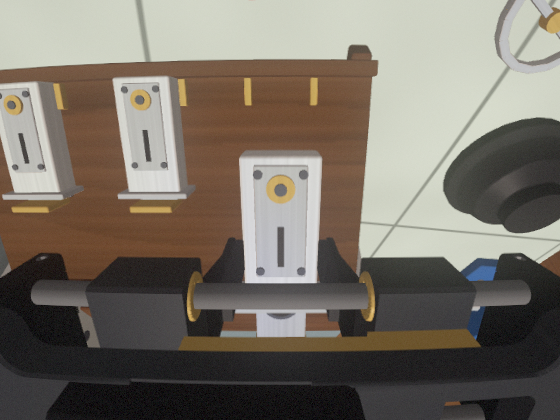

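View pics/s15.png

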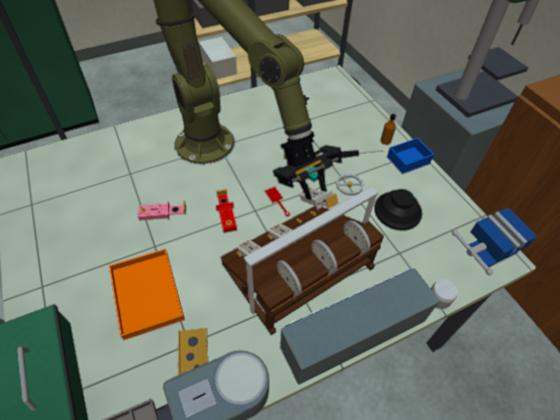

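```bash
cat > tr.py <<'E'
import sys
from h import *
from bench import ctrl
C=np.array([onz(TOP,uv,.032) for uv in [(386.8,175.3),(442.3,180),(437,253),(380.5,248)]])
tc=C.mean(0)[:2]; print('tray',tc.round(4),[np.round(np.linalg.norm(C[i]-C[(i+1)%4]),3) for i in range(4)], 'yaw',np.arctan2(*(C[0]+C[1]-C[2]-C[3])[[1,0]]).round(3))
def dv(w,pitch,yaw):
    st=ctrl.get_state(); d=delta(st['position'],st['tool_rot'],w,standR([0,0,yaw],pitch)); return d[0].round(2),d[1].round(1)
x,y,z,pt,yw=map(float,sys.argv[1:6]); print(dv([x,y,z],pt,yw))
st=ctrl.get_state(); print(np.round(st['position'],4),np.round(st['joint_positions'],2), 'F',np.round(st['ft_force'],1),'w',st['grip_width'], 'zaxis',toolR(st['tool_rot'])[:,2].round(4))
E
python3 tr.py .5 .0 .24 .2 0.05; python3 tr.py .52 -.36 .16 0 -.075
```

```text
tray [ 0.5318 -0.3582] [np.float64(0.171), np.float64(0.225), np.float64(0.172), np.float64(0.224)] yaw -0.073
(array([ 2.24, 20.31,  5.5 ]), array([  23.2, -166.4, -105.1]))
[0.5488 0.1759 0.1631] [-0.08 -0.2  -0.34  2.19  0.14  0.61  1.19] F [ 0.9 -0.6 -3.7] w 0.5121724544685271 zaxis [ 0.5205  0.0812 -0.85  ]
tray [ 0.5318 -0.3582] [np.float64(0.171), np.float64(0.225), np.float64(0.172), np.float64(0.224)] yaw -0.073
(array([ 3.68, 31.64, 12.72]), array([  95. , -525.3,  -55.9]))
[0.5488 0.1759 0.1631] [-0.08 -0.2  -0.34  2.19  0.14  0.61  1.19] F [ 0.9 -0.6 -3.7] w 0.5121724544685271 zaxis [ 0.5205  0.0812 -0.85  ]
```

Request:
{"api": "step_arm", "payload": {"deltas": [[0, 1, 0, 2, -4, -15, 40], [0.2, 3, 0.7, 5, -16, -35, 40], [0.6, 6, 1.5, 9, -36, -57, 40], [1, 9, 2.4, 12, -60, -75, 40], [1.3, 12, 3.2, 15, -86, -88, 40], [1.6, 15, 4, 18, -112, -98, 40], [2, 18, 4.8, 21, -138, -104, 40], [2.2, 20.3, 5.5, 23, -165, -105, 40]]}}

```text
time: 23.05
position: [0.4992, -0.0, 0.2377]
tool_rot: [-0.074, 2.945, 0.006]
ft_force: [-0.4, 0.5, -5.1]
grip_width: 0.515
```

```bash
python3 tr.py .532 -.358 .14 0 -.075
```

```text
tray [ 0.5318 -0.3582] [np.float64(0.171), np.float64(0.225), np.float64(0.172), np.float64(0.224)] yaw -0.073
(array([ 0.66, 11.18,  7.14]), array([   4.4, -359.1,   98.9]))
[ 0.4992 -0.      0.2377] [-0.01 -0.18 -0.04  1.92 -0.01  1.2   1.57] F [-0.4  0.5 -5.1] w 0.5150694474173554 zaxis [ 0.1939  0.0091 -0.981 ]
```

Request:
{"api": "step_arm", "payload": {"deltas": [[0, 1, 1, 0, -25, 0, 40], [0.2, 3, 2, 0, -68, 0, 40], [0.3, 5, 3, 0, -116, 0, 40], [0.4, 7, 4, 0, -165, 5, 40], [0.5, 9, 5, 1, -214, 15, 40], [0.6, 10, 6, 2, -263, 35, 40], [0.7, 11.2, 7, 3, -312, 62, 40], [0.7, 11.2, 7.1, 4, -350, 85, 40]]}}

```text
time: 24.05
position: [0.5289, -0.3508, 0.1518]
tool_rot: [-0.119, -3.139, 0.002]
ft_force: [0.3, 0.5, -4.2]
grip_width: 0.512
```

```bash
python3 tr.py .532 -.358 .06 0 -.075
```

```text
tray [ 0.5318 -0.3582] [np.float64(0.171), np.float64(0.225), np.float64(0.172), np.float64(0.224)] yaw -0.073
(array([-0.08, -0.02, -0.03]), array([-3.7, -6.8, 91.8]))
[ 0.5289 -0.3508  0.1518] [ 0.31  0.32  0.29  1.57 -0.09  1.27  2.11] F [ 0.3  0.5 -4.2] w 0.5122182364085668 zaxis [-4.0e-04 -1.4e-03 -1.0e+00]
```

Request:
{"api": "step_arm", "payload": {"deltas": [[0, 0, 0, -2, -3, 8, 40], [0, 0, 0, -4, -7, 26, 40], [0, 0, 0, -4, -7, 48, 40], [0, 0, 0, -4, -7, 70, 40], [0, 0, 0, -4, -7, 90, 40], [0, 0, 0, -4, -7, 107, 40], [0, 0, 0, -4, -7, 119, 40], [0, 0, 0, -4, -7, 125, 40]]}}

```text
time: 25.05
position: [0.5324, -0.3553, 0.0278]
tool_rot: [-0.117, -3.139, 0.0]
ft_force: [-0.9, 0.7, -4.7]
grip_width: 0.516
```

```bash
python3 tr.py .532 -.358 .006 0 -.075; python3 pic.py top t16; python3 pic.py scene s16;python3 pic.py wrist w16; python3 - <<'E'
import cv2
a=cv2.imread("pics/t16.png")[150:270,350:460];a=cv2.resize(a,None,fx=4,fy=4,interpolation=cv2.INTER_CUBIC)
b=cv2.imread("pics/s16.png")[200:360,80:240]; b=cv2.resize(b,(480,480),interpolation=cv2.INTER_CUBIC)
import numpy as np
b=b[:,:340]; cv2.imwrite("pics/c16.png",np.hstack([a,b]))
E
```

```text
tray [ 0.5318 -0.3582] [np.float64(0.171), np.float64(0.225), np.float64(0.172), np.float64(0.224)] yaw -0.073
(array([-0.01, -0.02,  0.04]), array([ 0.2, -2.7, 21.8]))
[ 0.5324 -0.3553  0.0278] [ 0.33  0.44  0.28  1.67 -0.13  1.05  2.14] F [-0.9  0.7 -4.7] w 0.51624636390625 zaxis [-3.e-04 -1.e-04 -1.e+00]
```

View pics/c16.png

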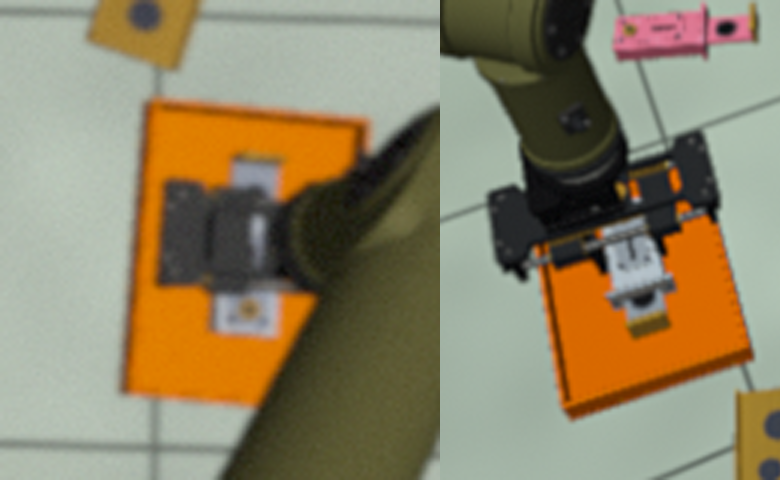

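View pics/w16.png

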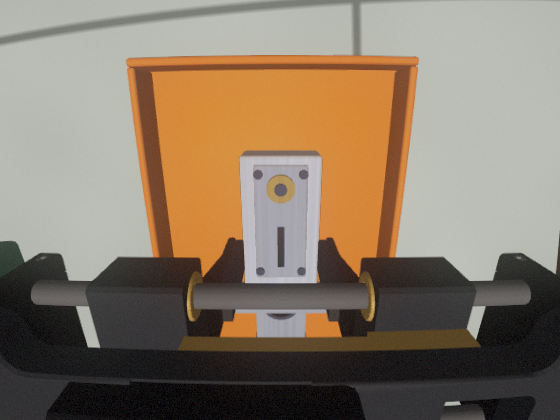

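Request:
{"api": "step_arm", "payload": {"deltas": [[0, 0, 0, 0, 0, 4, 40], [0, 0, 0, 0, 0, 8, 40], [0, 0, 0, 0, 0, 11, 40], [0, 0, 0, 0, 0, 14, 40], [0, 0, 0, 0, 0, 16, 40], [0, 0, 0, 0, 0, 17, 40], [0, 0, 0, 0, 0, 18, 40], [0, 0, 0, 0, 0, 18, 40]]}}

```text
time: 26.2
position: [0.5325, -0.3555, 0.0105]
tool_rot: [0.117, 3.139, -0.001]
ft_force: [0.1, 0.0, -5.0]
grip_width: 0.515
```

```bash
python3 tr.py .532 -.358 .006 0 -.075
```

```text
tray [ 0.5318 -0.3582] [np.float64(0.171), np.float64(0.225), np.float64(0.172), np.float64(0.224)] yaw -0.073
(array([-0.02,  0.01,  0.04]), array([ 0.3, -2.6,  4.5]))
[ 0.5325 -0.3555  0.0105] [ 0.33  0.46  0.27  1.68 -0.14  1.02  2.15] F [ 0.1  0.  -5. ] w 0.5146271295469182 zaxis [ 2.e-04 -4.e-04 -1.e+00]
```

Request:
{"api": "step_arm", "payload": {"deltas": [[0, 0, 0, 0, 0, 0.5, 40], [0, 0, 0, 0, 0, 1, 40], [0, 0, 0, 0, 0, 1.5, 40], [0, 0, 0, 0, 0, 2, 40], [0, 0, 0, 0, 0, 2.5, 40], [0, 0, 0, 0, 0, 3, 40], [0, 0, 0, 0, 0, 3.5, 40], [0, 0, 0, 0, 0, 4, 40]]}}

```text
time: 27.2
position: [0.5325, -0.3555, 0.0065]
tool_rot: [0.117, 3.139, -0.001]
ft_force: [1.1, -1.0, -4.8]
grip_width: 0.515
```

```bash
python3 tr.py .532 -.358 .006 0 -.075
```

```text
tray [ 0.5318 -0.3582] [np.float64(0.171), np.float64(0.225), np.float64(0.172), np.float64(0.224)] yaw -0.073
(array([-0.02,  0.01,  0.04]), array([ 0.3, -2.5,  0.5]))
[ 0.5325 -0.3555  0.0065] [ 0.33  0.46  0.27  1.69 -0.14  1.01  2.15] F [ 1.1 -1.  -4.8] w 0.5145692836947878 zaxis [ 2.e-04 -4.e-04 -1.e+00]
```

Request:
{"api": "step_arm", "payload": {"deltas": [[0, 0, 0, 0, 0, 0.4, 40], [0, 0, 0, 0, 0, 0.8, 40], [0, 0, 0, 0, 0, 1.2, 40], [0, 0, 0, 0, 0, 1.6, 40], [0, 0, 0, 0, 0, 2, 40], [0, 0, 0, 0, 0, 2.4, 40], [0, 0, 0, 0, 0, 2.4, 40], [0, 0, 0, 0, 0, 2.4, 40]]}}

```text
time: 28.2
position: [0.5325, -0.3555, 0.0041]
tool_rot: [0.117, 3.139, -0.001]
ft_force: [-0.3, -0.1, -3.5]
grip_width: 0.516
```

```bash
python3 tr.py .532 -.358 .006 0 -.075; python3 pic.py wrist w17
```

```text
tray [ 0.5318 -0.3582] [np.float64(0.171), np.float64(0.225), np.float64(0.172), np.float64(0.224)] yaw -0.073
(array([-0.03,  0.01,  0.04]), array([ 0.3, -2.5, -1.9]))
[ 0.5325 -0.3555  0.0041] [ 0.33  0.46  0.27  1.69 -0.14  1.01  2.15] F [-0.3 -0.1 -3.5] w 0.5155200524462361 zaxis [ 2.e-04 -5.e-04 -1.e+00]
```

View pics/w17.png

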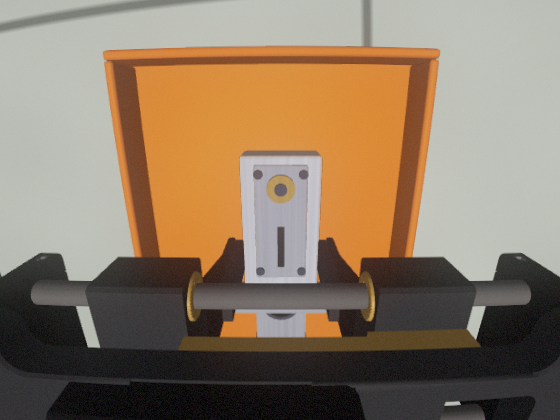

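Request:
{"api": "step_arm", "payload": {"deltas": [[0, 0, 0, 0, 0, 0.4, 40], [0, 0, 0, 0, 0, 0.8, 40], [0, 0, 0, 0, 0, 1.2, 40], [0, 0, 0, 0, 0, 1.6, 40], [0, 0, 0, 0, 0, 2, 40], [0, 0, 0, 0, 0, 2, 40], [0, 0, 0, 0, 0, 2, 40], [0, 0, 0, 0, 0, 2, 40]]}}

```text
time: 29.25
position: [0.5326, -0.3555, 0.0033]
tool_rot: [0.117, 3.139, -0.0]
ft_force: [-3.8, 2.9, 5.9]
grip_width: 0.515
```

```bash
python3 tr.py .532 -.358 .006 0 -.075
```

```text
tray [ 0.5318 -0.3582] [np.float64(0.171), np.float64(0.225), np.float64(0.172), np.float64(0.224)] yaw -0.073
(array([-0.01,  0.03,  0.04]), array([ 0.4, -2.5, -2.7]))
[ 0.5326 -0.3555  0.0033] [ 0.33  0.46  0.27  1.69 -0.14  1.01  2.15] F [-3.8  2.9  5.9] w 0.5151706503049754 zaxis [ 4.e-04 -2.e-04 -1.e+00]
```

Request:
{"api": "step_arm", "payload": {"deltas": [[0, 0, 0, 0, 0, -1, 40], [0, 0, 0, 0, 0, -1, 48], [0, 0, 0, 0, 0, -1, 52], [0, 0, 0, 0, 0, -1, 60], [0, 0, 0, 0, 0, -1, 68], [0, 0, 0, 0, 0, -1, 72], [0, 0, 0, 0, 0, -1, 72], [0, 0, 0, 0, 0, -1, 72]]}}

```text
time: 30.25
position: [0.5325, -0.3555, 0.0031]
tool_rot: [0.117, 3.139, -0.001]
ft_force: [-0.2, 0.2, 0.1]
grip_width: 0.826
```

Request:
{"api": "step_arm", "payload": {"deltas": [[0, 0, 0, 0, 0, -5, 72], [0, 0, 0, 0, 0, -15, 72], [0, 0, 0, 0, 0, -30, 72], [0, 0, 0, 0, 0, -50, 72], [0, 0, 0, 0, 0, -75, 72], [0, 0, 0, 0, 0, -105, 72], [0, 0, 0, 0, 0, -130, 72], [0, 0, 0, 0, 0, -150, 72]]}}

```text
time: 31.25
position: [0.533, -0.3558, 0.1559]
tool_rot: [0.117, 3.137, -0.002]
ft_force: [0.3, -1.1, 0.9]
grip_width: 0.826
```

```bash
python3 tr.py .532 -.358 .006 0 -.075;python3 pic.py wrist w18
```

```text
tray [ 0.5318 -0.3582] [np.float64(0.171), np.float64(0.225), np.float64(0.172), np.float64(0.224)] yaw -0.073
(array([-0.08,  0.14,  0.03]), array([  1.2,  -2. , 149.9]))
[ 0.533  -0.3558  0.1559] [ 0.31  0.33  0.3   1.55 -0.1   1.28  2.12] F [ 0.3 -1.1  0.9] w 0.8256724870709252 zaxis [ 0.0024 -0.0016 -1.    ]
```

View pics/w18.png

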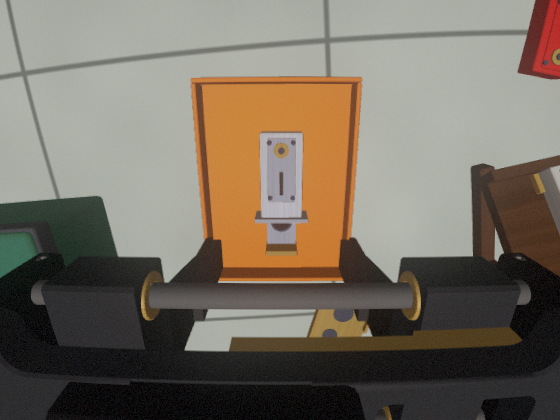

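```bash
python3 pic.py top t18; python3 - <<'E'
from h import *
import json
c=json.load(open("pics/w18.json"))
# unit in tray: flange outer edge z=.005+.030, tab outer top z=.005+.036 ; pixels
fl=onz(c,(281,221),.035); tb=onz(c,(281.5,255),.041); bl=onz(c,(281,132),.029)
print(fl,tb,bl,'flange->tab',np.linalg.norm((tb-fl)[:2]),'q',.0555-np.linalg.norm((tb-fl)[:2]),'len',np.linalg.norm((bl-fl)[:2]))
y=-.075; d=np.array([np.cos(y),np.sin(y)]); o=fl[:2]-d*.0505; r=o-[.532,-.358]; print('origin',o,'tray xy',r@d,r@[-d[1],d[0]])
a=cv2.imread("pics/t18.png")[110:270,180:460]; cv2.imwrite("pics/t18z.png",cv2.resize(a,None,fx=2.8,fy=2.8,interpolation=cv2.INTER_CUBIC))
b=cv2.imread("pics/w18.png")[110:290,180:380]; cv2.imwrite("pics/w18z.png",cv2.resize(b,None,fx=3.3,fy=3.3,interpolation=cv2.INTER_CUBIC))
E
```

```text
[ 0.56832262 -0.35892636  0.035     ] [ 0.60727439 -0.3612627   0.041     ] [ 0.47244297 -0.35176724  0.029     ] flange->tab 0.0390217736507711 q 0.0164782263492289 len 0.09614655882027999
origin [ 0.51796458 -0.35514241] tray xy -0.014210079617862312 0.001797887592852335
```

View pics/t18z.png

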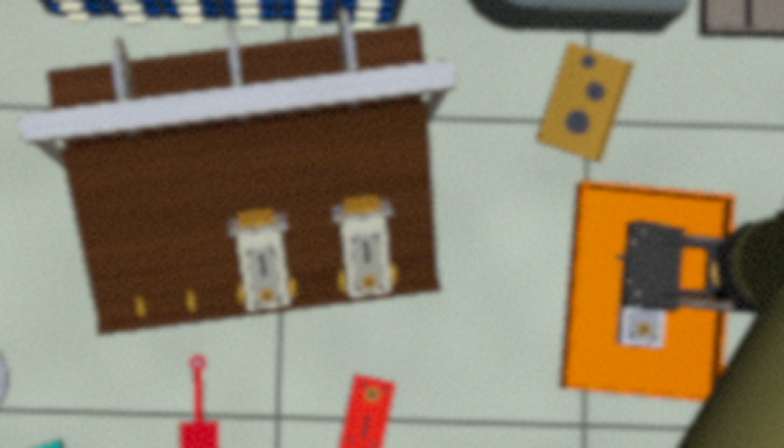

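View pics/w18z.png

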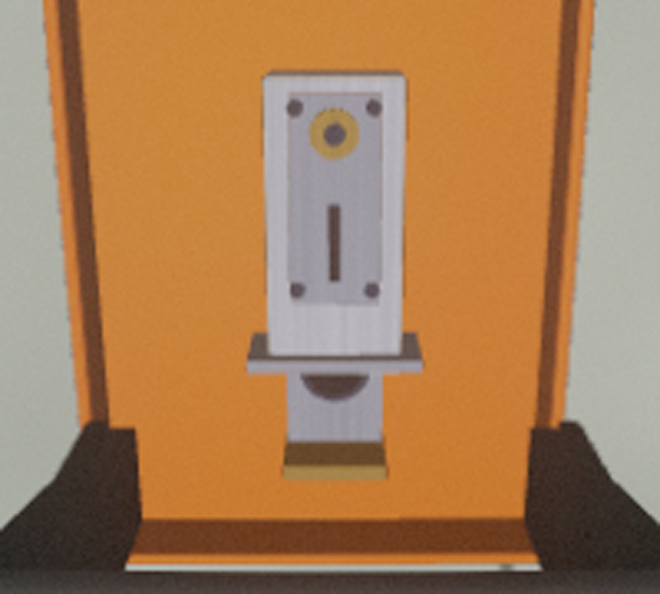

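```bash
python3 - <<'E'
from h import *
import json
c=json.load(open("pics/w15.json"))
for y in (0,-.11):
  for q in (.041,.045):
    print(y,q,[proj(c,s2w(P,slope(s,y,h))+[0,0,-.0027])[0].round(1).tolist() for s,h in((.0985,.03),(.154-q,.036),(0,.024))])
b=cv2.imread("pics/w15.png")[60:230,0:200]; cv2.imwrite("pics/w15z.png",cv2.resize(b,None,fx=3.5,fy=3.5,interpolation=cv2.INTER_CUBIC))
E
```

```text
0 0.041 [[152.9, 198.6], [152.3, 216.8], [141.0, 76.8]]
0 0.045 [[152.9, 198.6], [151.7, 212.4], [141.0, 76.8]]
-0.11 0.041 [[34.5, 198.9], [33.4, 216.5], [14.2, 82.8]]
-0.11 0.045 [[34.5, 198.9], [32.3, 212.3], [14.2, 82.8]]
```

View pics/w15z.png

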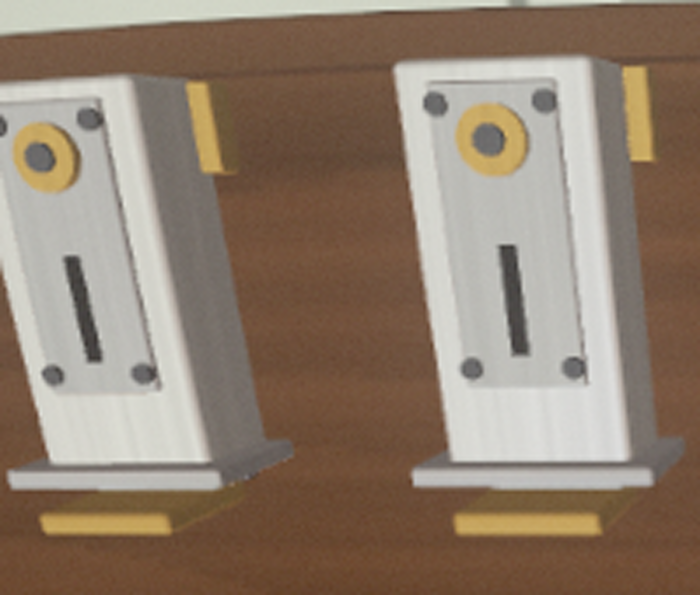

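```bash
python3 -c "
from bench import ctrl
print(ctrl.close_job())"
```

```text
the job is handed in; nothing more can be done
None
```

I tried all three coin slides, put the one that jams in the orange tray, and handed the job in at about 31 s of the 61 allowed. No verdict was reported.

- **Sound slides:** the units in the middle and at stand y = -110 mm slid with about 2.5 to 4 N. In the last wrist picture of the stand, both tongues read about 45 mm in. Both units still lie against the ledge in their guides, where they started.
- **Jammed slide:** the unit at y = +110 mm stopped hard at about 18 mm. I added 2 mm of push: it did not move and the force only rose to about 9 N, so I stopped there. It now lies flat and right way up on the tray floor. Its origin is about 14 mm (x) and 2 mm (y) from the tray centre, with the tongue still about 16 to 18 mm in.

**What went wrong:** the first push on the y = +110 mm unit was too high. The fingers rode up onto the top of the tab with about 5 N and the tongue did not move. I lifted off, lowered the tool by about 14 mm and pushed again.

**Set-down:** I pressed the unit onto the tray floor with about 10 N before letting go, and the force read near zero afterwards. The gripper ended about 150 mm above the tray, touching nothing. I never moved the dials, flag, plate, wheel, cap or the coloured look-alikes, but I did not measure them again at the end.

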